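# Lay the tall bracket down against the angle plate

## Task

A tall U-shaped aluminium bracket stands on its base on the granite surface plate, in front of the iron angle plate, and has to lie on its side for marking out. With a light touch of the fingertips only, never gripping or lifting it, tip it over away from the angle plate, let it down gently so that it never drops onto the granite, and push it along until its base sits square and flush against the angle plate's upright face. Leave the tools and everything else where they are.

Things in the scene. Friction and masses are not known exactly. Their poses are not given: they have to be found in the camera images.
- bracket: Bracket: U of 5 mm aluminium, 0.3-0.46 kg, 170 mm tall, 70 wide (y), 56 deep (x). Two flat cheeks normal to x rise from its flat base; the 46 mm gap between them is open above and at both y sides: fingertips entering from above can push either cheek from inside. Origin: centre of base underside. Start: z up, +x to the angle plate. It must go over to its own -x, ending x up, z away from the plate.
- bracket_top (a point): Middle of the bracket's open upper end, level with the cheek tops, 170 mm along its z from its origin. Unsupported, the bracket falls by itself once tipped past about 20 degrees (centre of mass 78 mm above its base); held back at the top, its base skids towards the angle plate.
- bracket_edge (a point): Middle of the bracket's bottom edge on the -x side (28 mm from its origin), the edge it turns over; it should stay down on the granite throughout.
- angle_plate: Fixed dark cast-iron angle plate, the stop: upright face 100 mm wide, 75 high, with foot and ribs behind. Origin: bottom middle of the upright face that looks at the bracket. +x into the plate, away from the bracket; y along the face; z up. The bracket's base starts 4 to 25 mm in front of the face, within 3 degrees of square.
- surface_plate: Fixed black granite plate, 400 x 300 x 50 mm, its top 50 mm above the table. Origin: centre of its underside; x along its long side, the +x end carries the angle plate. A small square, a scriber and a drilled steel block (none over 25 mm high) lie near its long edges, over 80 mm from its middle line.
- square: Engineer's square lying flat on the granite: blade 75 mm, stock 50 mm, 13 mm high. Bystander.
- scriber: Scriber, 125 x 9 x 9 mm, lying on the granite. Bystander.
- gauge_block: Drilled steel block, 75 x 38 x 25 mm, on the granite. Bystander.
- caliper: Digital caliper, 225 mm long, lying on the table to the left of the granite. Bystander.
- layout_fluid: White bottle, 44 mm diameter, 95 mm high, on the table to the right. Bystander.
- hammer: Hammer, 240 mm long, lying on the table to the right. Bystander.
- mug: White mug, 80 mm diameter, 95 mm high, on the table at the far left. Bystander.
Things that resemble listed ones, but are neither listed nor needed, are in the scene too. What is shaped like the bracket but orange is not meant.

How it is judged:
At the end, for the whole second after the job is handed in: The bracket lies at rest flat on the granite on the cheek that faced away from the angle plate (within 0.05 rad), its base against the upright face (base centre within 5 mm of the face, square to it within 0.07 rad, within 40 mm of the face's middle sideways) (angle between bracket's own x axis and vertical below 0.05 rad and x of bracket in the frame of angle_plate between -0.005 and 0.004 m and angle between the z axis of bracket and the x axis of angle_plate, either way round below 0.07 rad and y of bracket in the frame of angle_plate between -0.04 and 0.04 m and height (world z) of bracket_edge below 0.055 m and linear speed of bracket below 0.02 m/s); the robot touches nothing.
It fails at once if the bracket is dropped or thrown over: it turns faster than 4 rad/s (letting its top drop the last 15 mm stays below this; a free fall reaches about 10) (angular speed of bracket above 4 rad/s).
It fails at once if the bracket is lifted or carried: its turning edge comes more than 12 mm off the granite (height (world z) of bracket_edge above 0.062 m).
It fails at once if the bracket is pushed off the granite: its turning edge goes more than 10 mm below the granite's top (height (world z) of bracket_edge below 0.04 m).
It fails at once if the bracket is gripped or pressed hard, with more than 30 N (contact force between the fingers and bracket above 30 N).
It fails at once if any of the tools, the bottle or the mug is moved more than 15 mm (distance of any of square, scriber, gauge_block, caliper, layout_fluid, hammer, mug from where it was at the start of the episode above 0.015 m).
It also fails if it takes over 54 s, if anything falls off the work surface, if the arm or the gripper's body presses on something with over 40 N, if the wrist force passes 120 N, or if a joint passes its speed limit or range.

## Robot

A 7-joint arm with a two-finger parallel gripper is mounted at the origin on the work surface. World frame = base frame: x ahead of the robot, y to its left, z up, the work surface at z = 0. Lengths are in m, angles in rad, forces in N, time in s.
With the tool pointing down it reaches from about 0.425 to 0.925 m from the base axis. Payload 6.8 kg.
Tool frame: the origin (TCP) lies on the front face of the gripper's body, between the roots of the fingers; the fingertips stand 73 mm ahead of it and the grasp point (between the pads) lies r.pinch_z ahead of it (r.pinch_z is the distance from the TCP to the grasp point, in m); z points along the fingers, y is the direction in which the jaws open and shut (so a half turn about z gives the same grasp; the last joint's range is limited). The gripper opens to 85 mm and grips with 20 to 120 N. Pads are 22 mm wide; open, the fingers measure 114 mm over their backs; the gripper's body (76 mm by 85 mm) begins 54 mm behind the grasp point. The pads swing forward as they close: fully open they stand 13 mm farther back than shut.
Start: joints at [-1.211, 0.477, 0.022, 1.555, -0.011, 1.109, -0.083], TCP at [0.304, 0.602, 0.304] pointing down, gripper open.
Joint ranges: [-2.96, 2.96], [-0.34, 2.1], [-1.41, 1.46], [0.24, 2.44], [-1.37, 4.51], [0.17, 1.92], [-2.96, 2.96]. Speed limits (rad/s): [2.39, 2.39, 3.14, 3.14, 3.14, 3.14, 3.14].

## Interface

Orientations are given as a rotation vector (axis times angle).
In Python, from bench import readout, grab_frame, r, search_frame, masks_of, tip_of gives the robot as it stands.
- The arm moves only by the tool step_arm, never from a script. Its argument "commands" is a list of rows, each a list of 7 numbers: the shift along the tool's x, y, z as a fraction of full scale, then the turn, a rotation vector about the tool's x, y, z as a fraction of full scale, then the gripper's target within -1 to 1 (shut at 1, half-way at 0, fully open at -1). In form: [[tx, ty, tz, ax, ay, az, hand], ...]. A call has exactly 10 rows; each row is the pose to reach, as a shift and turn from the pose measured when the call began, along the tool's axes at that moment, turning the shorter way round; what a row does not reach only later rows make up. Full scale, the value 1, is 500 mm for a shift and 360 degrees for a turn. A row lasts 1/8 s, in which the tool goes at most 62.5 mm and 10.7 degrees, less where a joint would pass 70% of its speed; a pose out of reach is approached as far as the arm can. A call with a number of a shift or a turn outside -1 to 1 is refused whole. A call with a gripper value outside its range is refused whole. The fingers move at their own pace and stop on an object; "newtons" is the grip in N (left out, the last holds). Time passes only in rows, so rows that repeat a pose let the fingers close, or fill a call up. It gives the time, the measured TCP pose, the force and the opening at its end, in the units of the state.
- readout.get_obs(): the state, without advancing time (a new reading comes with each control period).
- grab_frame(name): name is "scene" or "top"; returns a dict with "img" (384x512x3 uint8, red, green, blue), "K" (3x3 intrinsics, pixels), "D" ([k1, k2, p1, p2, k3] as OpenCV has them; the pictures are not rectified), "world_to_cam" (4x4, takes a point from world to camera coordinates). Camera axes: x right, y down, z forward; pixel columns grow to the right and rows downward; lengths in m; the calibration is good to about 2 mm. A picture is of the moment at which its call begins. There is no depth.
- r.hand_in(): hands the job in, once; it reports no verdict.
Trained networks look in a picture, given as the dict that the camera call returned (one of the last four; its "shot" number tells which), for a name from the list of things; names that differ only in an ending like _2 or _b are one class to them, and where a whole thing is asked for, a point or a joint stands for the part that bears it (a point fixed in the world has none). Each returns a list of dicts, best first, with "p" (0 to 1); they miss things now and then, are a little off and sometimes report something else, mostly with a low value. They report only what shows in the picture. A call takes as long as a camera call. They do not tell look-alikes from the thing itself.
- search_frame(thing, picture): "extent" ([centre column, centre row, width, height] in pixels, round what is visible of it).
- masks_of(thing, picture): "pixels" (384x512 bool, what is visible of it) and "extent" ([centre column, centre row, width, height] in pixels, round what is visible of it).
- tip_of(thing, picture): "point" ([column, row] in pixels: a listed point, or the origin of a listed thing).
The state is a dict: "clock": time; "joints": joint angles; "qvel": joint speeds; "tau": joint torques, N m; "tcp_pos": TCP position; "orientation": TCP orientation; "contact_force": force on the tool from outside, world axes, zero at the start; "moment": the same for the moment, N m; "grip_width": finger opening in m.
Only numpy, scipy, OpenCV 4.12 (cv2) and the standard library are available. Lean on these libraries where they do the work, as an engineer would, in place of code of your own. Each camera call takes 0.05 s, during which the arm holds its last target. There are 200 camera calls.

## Working session

There is one attempt and no reset: what is moved stays moved. The work goes in short steps, Python scripts to look and compute and a tool call to move; the robot and the scene stay as the last step left them, time stands still between calls to the robot, and variables do not carry over. Pictures are saved under pics/ and viewed, about 8 in all and at most 12, crops included, and the job is handed in when it is done.

Besides the shell and the picture viewer there is one more tool, called as name(argument=value, ...) on one line, values as JSON. step_arm: Moves the arm, as the interface text tells. Its arguments: {"type":"object","properties":{"commands":{"type":"array"},"newtons":{"type":"number"}},"required":["commands"]}

```bash
mkdir -p pics; ls; cat > h.py <<'E'
import numpy as np, cv2
from scipy.spatial.transform import Rotation as R
def ray(f,p):
    u=cv2.undistortPoints(np.array([[p]],float),f["K"],np.array(f["D"],float))[0,0]
    W=np.array(f["world_to_cam"]);Rm=W[:3,:3];c=-Rm.T@W[:3,3];d=Rm.T@np.array([u[0],u[1],1]);return c,d/np.linalg.norm(d)
def atz(f,p,z):
    c,d=ray(f,p);return c+d*(z-c[2])/d[2]
def proj(f,P):
    W=np.array(f["world_to_cam"]);rv=cv2.Rodrigues(W[:3,:3])[0]
    return cv2.projectPoints(np.array(P,float).reshape(-1,3),rv,W[:3,3],f["K"],np.array(f["D"],float))[0][:,0]
def tri(f,p,g,q):
    c,d=ray(f,p);e,h=ray(g,q);s=np.linalg.lstsq(np.c_[d,-h],e-c,rcond=None)[0]
    a=c+d*s[0];b=e+h*s[1];return (a+b)/2,np.linalg.norm(a-b)
E
python3 - <<'E'
from h import *
from bench import *
np.set_printoptions(precision=4,suppress=True)
o=readout.get_obs();print(o, r.pinch_z)
F={n:grab_frame(n) for n in("scene","top")}
for n,f in F.items():
    cv2.imwrite(f"pics/{n}0.png",cv2.resize(f["img"][:,:,::-1],(800,600),interpolation=cv2.INTER_CUBIC))
    W=np.array(f["world_to_cam"]);print(n,-W[:3,:3].T@W[:3,3])
    for t in("bracket","angle_plate","surface_plate","bracket_top","bracket_edge"):
        print(n,t,[(np.round(a["point"],1),round(a["p"],2)) for a in tip_of(t,f)][:4])
    for t in("bracket","angle_plate","surface_plate"):
        print(n,t,[(np.round(a["extent"],1),round(a["p"],2)) for a in search_frame(t,f)][:4])
E
```

```text
pics
{'clock': 0.0, 'joints': array([-1.2111,  0.4778,  0.0223,  1.5565, -0.0115,  1.1093, -0.0831]), 'qvel': array([ 0.0002, -0.0001, -0.0006,  0.0005,  0.0015, -0.0004, -0.0004]), 'tau': array([  0.0008, -59.6467,   1.6081, -28.1205,   0.0124,   0.0093,
        -0.    ]), 'tcp_pos': array([0.3041, 0.6021, 0.3029]), 'orientation': array([-0.728 , -3.0558,  0.0029]), 'contact_force': array([0.7205, 0.2236, 0.6345]), 'moment': array([ 0.0224,  0.0016, -0.0128]), 'grip_width': 0.08568550093912027} 0.0539
scene [1.6746 0.1186 1.1786]
scene bracket [(array([283.5, 226.6]), 0.88), (array([188.7, 247.1]), 0.55)]
scene angle_plate [(array([289.8, 241.2]), 0.91)]
scene surface_plate [(array([280.5, 232.1]), 0.63)]
scene bracket_top [(array([181.3, 212.3]), 0.86), (array([286.5, 188.3]), 0.84)]
scene bracket_edge [(array([192.3, 244.9]), 0.8), (array([285.4, 223.9]), 0.62)]
scene bracket [(array([188.6, 228.6,  37.4,  55.9]), 0.97), (array([287.8, 203.8,  30.4,  44.8]), 0.75)]
scene angle_plate [(array([292.8, 240.6,  38.5,  40.6]), 0.86)]
scene surface_plate [(array([287.2, 229.2, 122.9, 101.8]), 0.95)]
top [ 0.3382 -0.0247  1.162 ]
top bracket [(array([330.9, 165.5]), 0.96), (array([232.1, 178.9]), 0.77), (array([281.8, 200.4]), 0.41)]
top angle_plate [(array([230. , 160.5]), 0.71)]
top surface_plate [(array([236. , 196.6]), 0.81), (array([403.2, 260.6]), 0.38)]
top bracket_top [(array([345.1, 152.4]), 0.95), (array([226.2, 162.2]), 0.9)]
top bracket_edge [(array([234.4, 183.8]), 0.94), (array([330. , 170.7]), 0.64), (array([398.4, 198.9]), 0.62)]
top bracket [(array([339.4, 158.8,  40.1,  38.4]), 0.86), (array([229. , 172.7,  29.8,  39.6]), 0.8)]
top angle_plate [(array([229.6, 172.5,  28.4,  38.2]), 0.72), (array([116. , 156.8,  37.4,  42.7]), 0.56), (array([228.2, 151.6,  36.7,  29. ]), 0.55)]
top surface_plate [(array([236.3, 197.2, 129.7, 153.3]), 0.67), (array([205.2, 208.6,  14.4,  35.9]), 0.44)]
```

View pics/scene0.png

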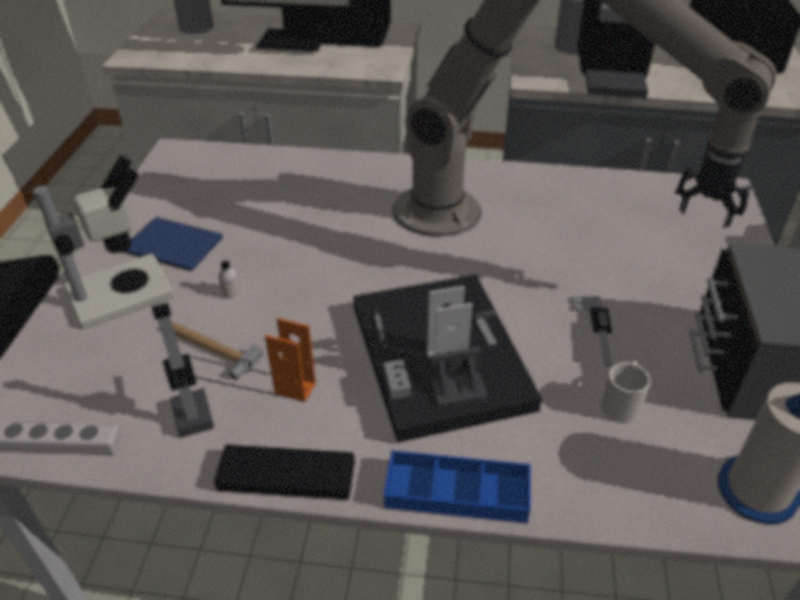

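View pics/top0.png

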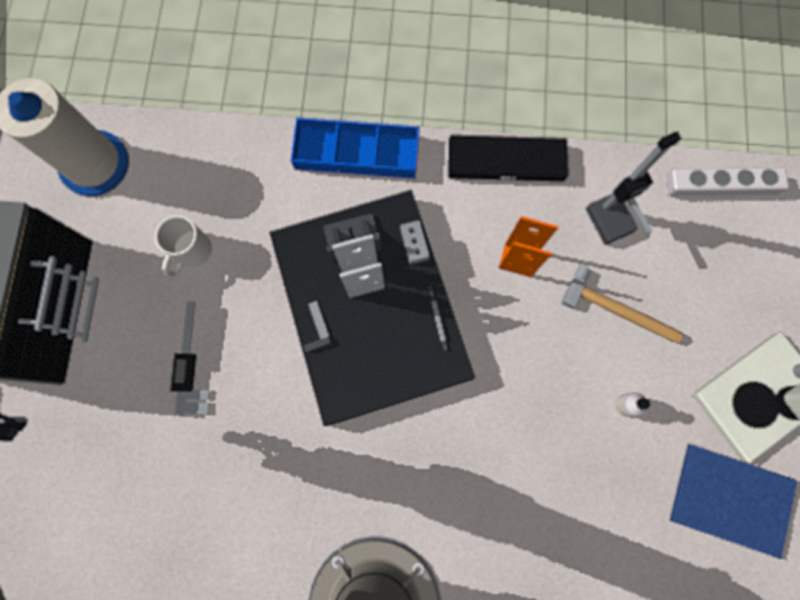

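The aluminium bracket is the grey U on the granite: scene about (450,320), top about (360,265) in the 800x600 views. The orange look-alike is off the granite, at scene (290,360) and top (528,245). The grey one fits. I'll confirm it in a crop with a fitted-model overlay.

```bash
cat >> h.py <<'E'
def frame(x,y,z,yaw):
    T=np.eye(4);T[:3,:3]=R.from_euler('z',yaw).as_matrix();T[:3,3]=[x,y,z];return T
def tf(T,P): return np.array(P)@T[:3,:3].T+T[:3,3]
# bracket outline segs
def bseg():
    S=[]
    for xs in((-.028,-.023),(.023,.028)):
        for x in xs:
            q=[(x,-.035,.0),(x,.035,.0),(x,.035,.17),(x,-.035,.17)]
            S+=[(q[i],q[(i+1)%4]) for i in range(4)]
    for y in(-.035,.035): S.append(((-.028,y,0),(.028,y,0)))
    return S
def draw(img,f,T,S,s,o,col):
    for a,b in S:
        p=(proj(f,tf(T,[a,b]))-o+.5)*s-.5
        cv2.line(img,tuple(int(v) for v in p[0].round()),tuple(int(v) for v in p[1].round()),col,1,cv2.LINE_AA)
def crop(f,c,h,s):
    o=np.array(c)-np.array(h);x0,y0=o;return cv2.resize(f["img"][y0:y0+2*h[1],x0:x0+2*h[0],::-1].copy(),None,fx=s,fy=s,interpolation=cv2.INTER_CUBIC),o
E
python3 - <<'E'
from h import *
from bench import *
np.set_printoptions(precision=4,suppress=True)
t=grab_frame("top");s=grab_frame("scene")
m=max(masks_of("surface_plate",t),key=lambda a:a["p"])["pixels"].astype(np.uint8)
mr=cv2.minAreaRect(max(cv2.findContours(m,0,2)[0],key=cv2.contourArea));
C=[atz(t,p,.05) for p in cv2.boxPoints(mr)]
print("granite",np.array(C),np.mean(C,0),[np.linalg.norm(C[i]-C[i-1]) for i in range(4)])
print("granite yaw",[np.degrees(np.arctan2(*(C[i]-C[i-1])[1::-1])) for i in range(4)])
print("top",tri(t,(226.2,162.2),s,(286.5,188.3)),atz(t,(226.2,162.2),.22)); print("edge",atz(t,(234.4,183.8),.05),atz(s,(285.4,223.9),.05))
print("org",atz(t,(232.1,178.9),.05),atz(s,(283.5,226.6),.05)); print("ap",atz(t,(230,160.5),.05),atz(s,(289.8,241.2),.05))
a,o=crop(t,(230,165),(36,36),8);b,o2=crop(s,(288,215),(36,36),8)
cv2.imwrite("pics/c1.png",np.hstack([a[:, :400] if 0 else cv2.resize(a,(400,400)),cv2.resize(b,(400,400))]))
E
```

```text
granite [[ 0.6779  0.2821  0.05  ]
 [ 0.8034 -0.009   0.05  ]
 [ 0.4263 -0.1544  0.05  ]
 [ 0.3151  0.1196  0.05  ]] [0.5557 0.0596 0.05  ] [np.float64(0.397528986054342), np.float64(0.31702794849533505), np.float64(0.40414028034065264), np.float64(0.29563235764667556)]
granite yaw [np.float64(24.141553007202706), np.float64(-66.68499964571156), np.float64(-158.9155147011879), np.float64(112.08491529807804)]
top (array([0.6015, 0.0748, 0.2287]), np.float64(0.007755133617641552)) [0.6036 0.0796 0.22  ]
edge [0.5855 0.0668 0.05  ] [0.5771 0.0726 0.05  ]
org [0.6002 0.0752 0.05  ] [0.5902 0.0675 0.05  ]
ap [0.6578 0.0873 0.05  ] [0.6516 0.0928 0.05  ]
```

View pics/c1.png

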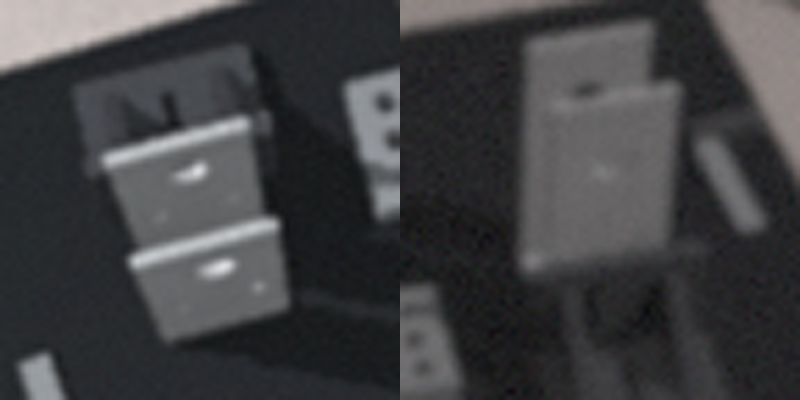

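Crop confirms it: plain aluminium U, cheeks facing the dark angle plate behind it. Cheek-top edges in the top crop run (105,163)-(250,123) and (132,263)-(278,224). Next I fit the pose from those.

```bash
cat > fit.py <<'E'
from h import *
from bench import *
from scipy.optimize import least_squares
np.set_printoptions(precision=4,suppress=True)
t=grab_frame("top");s=grab_frame("scene")
k=400/72
pt=np.array([[105,163],[250,123],[132,263],[278,224]])/k+[194,129]-.4
P=[(-0+.0255,.035,.17),(.0255,-.035,.17),(-.0255,.035,.17),(-.0255,-.035,.17)]
fun=lambda v:(proj(t,tf(frame(v[0],v[1],.05,v[2]),P))-pt).ravel()
q=least_squares(fun,[.6,.075,.27]);print("bracket",q.x,np.degrees(q.x[2]),q.fun)
# granite corners from top view (800x600 pixels)
g=np.array([[272,232],[411,191],[474,378],[325,424]])*.64
G=[(.2,.15,.05),(.2,-.15,.05),(-.2,-.15,.05),(-.2,.15,.05)]
fg=least_squares(lambda v:(proj(t,tf(frame(v[0],v[1],0,v[2]),G))-g).ravel(),[.58,.05,.27]);print("granite",fg.x,np.degrees(fg.x[2]),fg.fun)
yaw=fg.x[2]
B=frame(q.x[0],q.x[1],.05,q.x[2])
ap=np.mean([atz(t,(230,160.5),.05),atz(s,(289.8,241.2),.05)],0);print("ap in bracket",R.from_euler('z',-q.x[2]).apply(ap-B[:3,3]))
A=frame(*ap,yaw)
S=[((0,-.05,0),(0,.05,0)),((0,-.05,.075),(0,.05,.075)),((0,.05,0),(0,.05,.075)),((0,-.05,0),(0,-.05,.075))]
out=[]
for f,c in((t,(230,160)),(s,(288,222))):
    im,o=crop(f,c,(32,36),12);im=np.clip((im/255.)**.55*255,0,255).astype(np.uint8).copy()
    draw(im,f,B,bseg(),12,o,(0,255,0));draw(im,f,A,S,12,o,(0,0,255));out.append(cv2.resize(im,(400,450)))
cv2.imwrite("pics/c2.png",np.hstack(out))
E
python3 fit.py
```

```text
bracket [0.6009 0.0745 0.3559] 20.39162071168912 [ 0.1334 -0.1414 -0.168   0.1135  0.1294  0.0499 -0.096  -0.018 ]
granite [0.5558 0.0567 0.3825] 21.91567887138281 [-1.7722 -1.0215  1.1928 -1.7182  1.598   0.3918 -1.0239  1.8097]
ap in bracket [ 0.0558 -0.0042  0.    ]
```

View pics/c2.png

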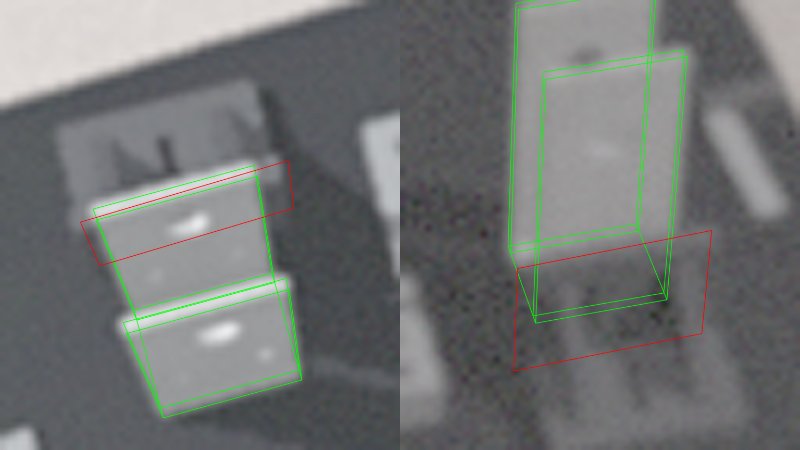

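The green bracket model matches its edges in both views, at yaw about 20.4°. The red angle-plate estimate sits slightly off, with a real yaw nearer 18°. 

Plan: bring the closed fingers in from one y side, as a near-horizontal bar through the gap. It pushes the -x cheek, then carries the +x cheek down. First I check the obstacles on both sides and the tool geometry.

```bash
cat >> h.py <<'E'
B0=np.array([.6009,.0745,.05]);YAW=.3559
RB=R.from_euler('z',YAW).as_matrix()
def toB(P): return (np.array(P)-B0)@RB
def toW(P): return np.array(P)@RB.T+B0
def ori(eps,side=1,sgn=1,yawoff=0):
    # fingers point along -side*y', eps below horizontal; jaw axis along sgn*x'
    z=np.array([0,-side*np.cos(eps),-np.sin(eps)]);y=np.array([sgn,0,0.]);x=np.cross(y,z)
    return R.from_matrix(RB@R.from_euler('z',yawoff).as_matrix()@np.c_[x,y,z])
def row(o,tip,Rt,hand=1,L=.073):
    """row for tip position (bracket start frame) & orientation"""
    p=toW(tip)-Rt.apply([0,0,L]);R0=R.from_rotvec(o["orientation"])
    s=R0.inv().apply(p-o["tcp_pos"])/.5;a=(R0.inv()*Rt).as_rotvec()/(2*np.pi)
    return [round(float(v),4) for v in [*s,*a]]+[hand]
def tipB(o): return toB(o["tcp_pos"]+R.from_rotvec(o["orientation"]).apply([0,0,.073]))
E
python3 - <<'E'
from h import *
from bench import *
np.set_printoptions(precision=3,suppress=True)
t=grab_frame("top")
for n,p in dict(mug=(178,235),caliper1=(188,305),caliper2=(195,410),sqa=(312,303),sqb=(327,343),sqc=(305,347),scr1=(433,290),scr2=(446,347),gb1=(402,225),gb2=(428,260),orange=(528,245),hammer=(580,287),drawers1=(22,205),drawers2=(90,240),drawh=(95,290),flu=(632,405)).items():
    z=.06 if n[:2] in("sq","sc","gb") else .03
    w=atz(t,np.array(p)*.64,z);print(n,w,toB(w))
o=readout.get_obs();R0=R.from_rotvec(o["orientation"]);print(R0.as_matrix())
for side in(1,-1):
  for sg in(1,-1):
    print(side,sg,row(o,(0,side*.075,.125),ori(np.radians(15),side,sg)))
E
```

```text
mug [0.667 0.46  0.03 ] [ 0.196  0.338 -0.02 ]
caliper1 [0.525 0.416 0.03 ] [ 0.048  0.347 -0.02 ]
caliper2 [0.325 0.371 0.03 ] [-0.156  0.375 -0.02 ]
sqa [0.544 0.167 0.06 ] [-0.021  0.107  0.01 ]
sqb [0.469 0.13  0.06 ] [-0.104  0.098  0.01 ]
sqc [0.458 0.171 0.06 ] [-0.1   0.14  0.01]
scr1 [ 0.588 -0.063  0.06 ] [-0.06  -0.124  0.01 ]
scr2 [ 0.48  -0.095  0.06 ] [-0.172 -0.117  0.01 ]
gb1 [0.715 0.007 0.06 ] [ 0.083 -0.102  0.01 ]
gb2 [ 0.647 -0.049  0.06 ] [ 0.    -0.132  0.01 ]
orange [ 0.703 -0.248  0.03 ] [-0.017 -0.338 -0.02 ]
hammer [ 0.625 -0.355  0.03 ] [-0.127 -0.411 -0.02 ]
drawers1 [0.706 0.794 0.03 ] [ 0.349  0.638 -0.02 ]
drawers2 [0.642 0.637 0.03 ] [ 0.235  0.513 -0.02 ]
drawh [0.54  0.607 0.03 ] [ 0.129  0.52  -0.02 ]
flu [ 0.402 -0.458  0.03 ] [-0.372 -0.43  -0.02 ]
[[-0.893  0.451  0.   ]
 [ 0.451  0.893  0.   ]
 [-0.     0.    -1.   ]]
1 1 [-0.792, -0.4774, 0.22, 0.0776, -0.198, 0.1011, 1]
1 -1 [-0.792, -0.4774, 0.22, 0.2407, 0.0944, -0.3137, 1]
-1 1 [-1.219, -0.8729, 0.22, -0.0776, 0.198, 0.1011, 1]
-1 -1 [-1.219, -0.8729, 0.22, -0.2407, -0.0943, -0.3137, 1]
```

```bash
python3 - <<'E'
from h import *
from bench import *
o=readout.get_obs();print(row(o,(0,.12,.13),ori(np.radians(15))))
E
```

```text
[-0.726, -0.4162, 0.21, 0.0776, -0.198, 0.1011, 1]
```

step_arm(commands=[[-0.08, -0.05, 0.0, 0.009, -0.022, 0.011, 1], [-0.16, -0.1, 0.0, 0.018, -0.045, 0.023, 1], [-0.24, -0.14, 0.02, 0.027, -0.068, 0.035, 1], [-0.32, -0.19, 0.04, 0.036, -0.09, 0.046, 1], [-0.4, -0.23, 0.06, 0.045, -0.113, 0.058, 1], [-0.48, -0.28, 0.09, 0.054, -0.136, 0.069, 1], [-0.56, -0.32, 0.12, 0.062, -0.158, 0.08, 1], [-0.63, -0.36, 0.15, 0.07, -0.18, 0.092, 1], [-0.69, -0.4, 0.18, 0.0776, -0.198, 0.1011, 1], [-0.726, -0.4162, 0.21, 0.0776, -0.198, 0.1011, 1]], newtons=20)

```text
clock: 2.45
tcp_pos: [0.5348, 0.2519, 0.197]
orientation: [1.093, 1.573, -0.844]
contact_force: [0.3, 1.5, -0.4]
grip_width: -0.0004
```

```bash
cat > st.py <<'E'
from h import *
from bench import *
np.set_printoptions(precision=4,suppress=True)
o=readout.get_obs();print(round(o["clock"],2),"tip",tipB(o),"F",o["contact_force"],o["grip_width"],"q",o["joints"])
Rt=R.from_rotvec(o["orientation"]);print("axes in B\n",RB.T@Rt.as_matrix())
E
python3 st.py; python3 - <<'E'
from h import *
from bench import *
o=readout.get_obs();print(row(o,(0,.12,.13),ori(np.radians(15))))
E
```

```text
2.45 tip [-0.0002  0.1187  0.1283] F [ 0.3009  1.4707 -0.4042] -0.0004031577184094126 q [-1.2904  0.9126  0.546   1.7671  0.7043  1.3563 -0.878 ]
axes in B
 [[-0.0016  1.     -0.0012]
 [ 0.2551 -0.0007 -0.9669]
 [-0.9669 -0.0018 -0.2551]]
[-0.0031, 0.0003, -0.0033, -0.0002, 0.0006, 0.0002, 1]
```

```bash
cat > look.py <<'E'
import sys
from h import *
from bench import *
name=sys.argv[1];th=np.radians(float(sys.argv[2])) if len(sys.argv)>2 else None
out=[]
for n,c in(("top",(226,190)),("scene",(288,215))):
    f=grab_frame(n);im,o=crop(f,c,(40,45),10);im=np.clip((im/255.)**.6*255,0,255).astype(np.uint8).copy()
    if th is not None:
        e=float(sys.argv[3])/1000 if len(sys.argv)>3 else 0
        M=np.eye(4);M[:3,:3]=RB@R.from_euler('y',-th).as_matrix();E=toW([-.028+e,0,0]);M[:3,3]=E-M[:3,:3]@[-.028,0,0]
        draw(im,f,M,bseg(),10,o,(0,255,0))
    out.append(cv2.resize(im,(400,450)))
cv2.imwrite(f"pics/{name}.png",np.hstack(out))
E
python3 look.py v5 0
```

```text
(no output)
```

View pics/v5.png

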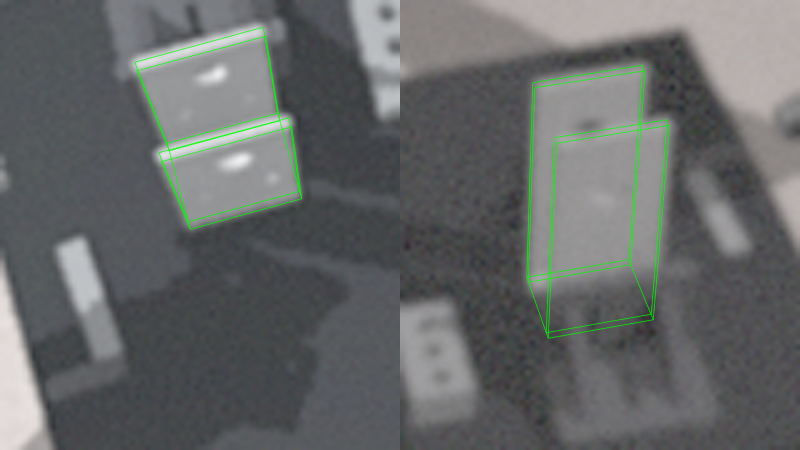

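Model and picture agree. Next I level the tool (ε≈-2°, tip leading towards -x by 4°) and insert it through the gap at height l≈0.148.

```bash
cat >> h.py <<'E'
def P(th,l,mode,y,eps,ex=0,m=0):
    """tip position in start bracket frame; mode -1 push, +1 support, 0 centre; m = extra gap(+)"""
    th=np.radians(th);hz=.011/np.cos(eps);a=.0145*np.cos(th)+hz*np.sin(th)
    s={-1:.005+a+m,1:.051-a-m,0:.028}[mode]
    return np.array([-.028+ex-l*np.sin(th)+s*np.cos(th),y,l*np.cos(th)+s*np.sin(th)])
E
python3 - <<'E'
from h import *
from bench import *
D=np.radians
o=readout.get_obs();Q=ori(D(-2),yawoff=D(-4))
for y in(.1,.07,-.003):print(row(o,(0,y,.148),Q))
E
```

```text
[-0.0036, 0.0112, 0.0309, 0.0106, -0.0467, 0.0015, 1]
[-0.0189, 0.0114, 0.0889, 0.0106, -0.0467, 0.0015, 1]
[-0.0563, 0.0118, 0.23, 0.0106, -0.0467, 0.0015, 1]
```

step_arm(commands=[[-0.001, 0.004, 0.01, 0.004, -0.018, 0.0005, 1], [-0.0036, 0.0112, 0.025, 0.0106, -0.0467, 0.0015, 1], [-0.0036, 0.0112, 0.031, 0.0106, -0.0467, 0.0015, 1], [-0.0189, 0.0114, 0.0889, 0.0106, -0.0467, 0.0015, 1], [-0.0189, 0.0114, 0.0889, 0.0106, -0.0467, 0.0015, 1], [-0.029, 0.0115, 0.127, 0.0106, -0.0467, 0.0015, 1], [-0.0365, 0.0116, 0.155, 0.0106, -0.0467, 0.0015, 1], [-0.0445, 0.0117, 0.185, 0.0106, -0.0467, 0.0015, 1], [-0.052, 0.0118, 0.213, 0.0106, -0.0467, 0.0015, 1], [-0.0563, 0.0118, 0.23, 0.0106, -0.0467, 0.0015, 1]])

```text
clock: 3.8
tcp_pos: [0.5816, 0.1404, 0.1955]
orientation: [0.975, 1.302, -1.01]
contact_force: [0.3, 0.2, 1.1]
grip_width: -0.0003
```

```bash
python3 st.py;python3 look.py v6 0; cat > plan.py <<'E'
import sys
from h import *
from bench import *
D=np.radians
o=readout.get_obs()
# args: ex(mm) then waypoints th,l(mm),mode,y(mm),eps,yaw,m(mm)
ex=float(sys.argv[1])/1000
for w in sys.argv[2:]:
    th,l,mode,y,e,yw,m=map(float,w.split(','))
    p=P(th,l/1000,int(mode),y/1000,D(e),ex,m/1000);print(th,p.round(4),row(o,p,ori(D(e),yawoff=D(yw))))
E
python3 plan.py 0 0,148,-1,-3,-2,-4,0 4,148,-1,-3,-2,-4,0 8,148,-1,-3,-2,-4,0 12,148,-1,-3,-2,-4,0
```

```text
3.8 tip [-0.0003 -0.0043  0.1481] F [0.3196 0.227  1.1175] -0.0003417850129949465 q [-1.198   1.0786  0.6537  1.8064  0.8443  1.3617 -0.9544]
axes in B
 [[-0.0029  0.9975 -0.0708]
 [-0.0352 -0.0709 -0.9969]
 [-0.9994 -0.0004  0.0353]]
0.0 [-0.0085 -0.003   0.148 ] [0.0001, -0.0164, -0.0012, -0.0003, 0.0001, 0.0001, 1]
4.0 [-0.0181 -0.003   0.1491] [-0.0019, -0.0356, 0.0002, -0.0003, 0.0001, 0.0001, 1]
8.0 [-0.0279 -0.003   0.1495] [-0.0027, -0.0551, 0.0017, -0.0003, 0.0001, 0.0001, 1]
12.0 [-0.0378 -0.003   0.1492] [-0.0022, -0.0748, 0.0031, -0.0003, 0.0001, 0.0001, 1]
```

View pics/v6.png

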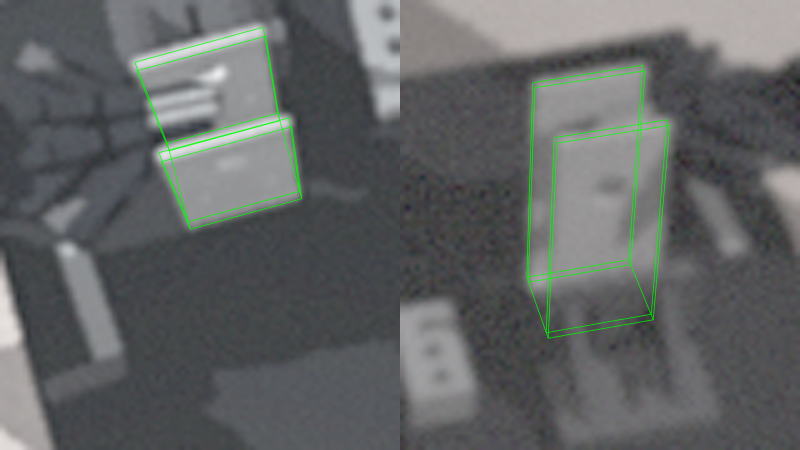

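Fingertips sit centred in the gap at crop (150-215, 92-142), and the bracket has not moved. Now the slow push to about 10°.

step_arm(commands=[[0.0, -0.009, 0.0, 0, 0, 0, 1], [0.0, -0.0164, 0.0, 0, 0, 0, 1], [-0.0005, -0.022, 0.0, 0, 0, 0, 1], [-0.001, -0.028, 0.0, 0, 0, 0, 1], [-0.0015, -0.034, 0.0, 0, 0, 0, 1], [-0.002, -0.04, 0.0005, 0, 0, 0, 1], [-0.0022, -0.046, 0.001, 0, 0, 0, 1], [-0.0025, -0.053, 0.0015, 0, 0, 0, 1], [-0.0027, -0.06, 0.002, 0, 0, 0, 1], [-0.0025, -0.066, 0.0025, 0, 0, 0, 1]])

```text
clock: 5.15
tcp_pos: [0.5498, 0.1299, 0.1969]
orientation: [0.975, 1.301, -1.011]
contact_force: [0.5, -0.9, -0.3]
grip_width: -0.0001
```

```bash
python3 st.py; cat > pose.py <<'E'
import sys
from h import *
from bench import *
from scipy.optimize import minimize
# fit theta, ex, yaw, dy by masks in both cameras (IoU with convex hull of model polygons)
th0,ex0=float(sys.argv[1]),float(sys.argv[2])
obs=[]
for n in("top","scene"):
    f=grab_frame(n);best=None
    for m in masks_of("bracket",f):
        c=m["extent"][:2]
        if abs(c[0]-(229 if n=="top" else 288))<32 and (best is None or m["p"]>best["p"]):best=m
    if best is None: print(n,"none");continue
    obs.append((n,f,best["pixels"].astype(np.uint8)));print(n,np.round(best["extent"],1),round(best["p"],2))
    for k in("bracket_top","bracket_edge","bracket"):
        print(" ",k,[(np.round(a["point"],1).tolist(),round(a["p"],2)) for a in tip_of(k,f) if a["point"][0]<310 and (n=="top" or a["point"][0]>240)])
E
python3 pose.py 10 0; python3 look.py v7 10
```

```text
5.15 tip [-0.0338 -0.0031  0.1495] F [ 0.4696 -0.8683 -0.3112] -7.19038530528703e-05 q [-1.2327  1.0544  0.6492  1.8854  0.8384  1.3481 -0.9979]
axes in B
 [[-0.0031  0.9974 -0.0715]
 [-0.0355 -0.0715 -0.9968]
 [-0.9994 -0.0006  0.0356]]
top [231.8 177.9  29.2  28.4] 0.89
  bracket_top [([229.6, 174.5], 0.69)]
  bracket_edge [([234.1, 189.0], 0.78)]
  bracket [([232.9, 179.8], 0.9)]
scene [285.9 201.5  28.3  48.6] 0.67
  bracket_top [([283.0, 183.9], 0.9)]
  bracket_edge [([286.0, 225.0], 0.88)]
  bracket []
```

View pics/v7.png

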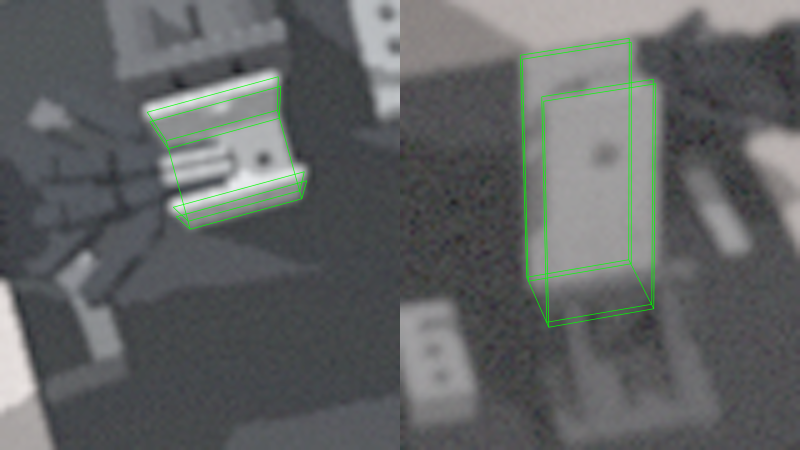

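Bracket is at about 9°, square, with its edge in place. Next I push over the balance point.

```bash
python3 plan.py 0 13,148,-1,-3,-2,-4,0 16,148,-1,-3,-2,-4,0 19,148,-1,-3,-2,-2,0 22,148,-1,-3,-2,0,0 24,148,-1,-3,-2,2,0 28,148,1,-3,-2,2,0
```

```text
13.0 [-0.0402 -0.003   0.1491] [0.0007, -0.0138, 0.0009, -0.0003, 0.0001, 0.0001, 1]
16.0 [-0.0477 -0.003   0.1483] [0.0022, -0.0286, 0.0019, -0.0003, 0.0001, 0.0001, 1]
19.0 [-0.0551 -0.003   0.1472] [0.0046, -0.0485, 0.0029, -0.0058, 0.0001, 0.0003, 1]
22.0 [-0.0625 -0.003   0.1457] [0.0076, -0.0684, 0.0042, -0.0114, 0.0001, 0.0005, 1]
24.0 [-0.0674 -0.003   0.1444] [0.0102, -0.0833, 0.0052, -0.0169, 0.0001, 0.0007, 1]
28.0 [-0.0683 -0.003   0.1462] [0.0067, -0.0851, 0.0055, -0.0169, 0.0001, 0.0007, 1]
```

step_arm(commands=[[0.0005, -0.009, 0.0005, 0, 0, 0, 1], [0.001, -0.018, 0.001, 0, 0, 0, 1], [0.002, -0.0265, 0.0015, 0, 0, 0, 1], [0.003, -0.035, 0.002, -0.002, 0, 0, 1], [0.004, -0.043, 0.0025, -0.0045, 0, 0.0002, 1], [0.005, -0.051, 0.003, -0.0065, 0, 0.0003, 1], [0.006, -0.059, 0.0035, -0.009, 0, 0.0004, 1], [0.0075, -0.067, 0.004, -0.0114, 0, 0.0005, 1], [0.008, -0.074, 0.0045, -0.014, 0, 0.0006, 1], [0.008, -0.08, 0.005, -0.0165, 0, 0.0007, 1]])

```text
clock: 7.0
tcp_pos: [0.5122, 0.1161, 0.193]
orientation: [0.898, 1.338, -0.93]
contact_force: [0.5, -0.1, 0.3]
grip_width: 0.0
```

```bash
python3 st.py; cat > fitp.py <<'E'
import sys
from h import *
from bench import *
from scipy.optimize import least_squares
# fit th, ex, dy, yaw from top mask contour + scene keypoints
th0,ex0=float(sys.argv[1]),float(sys.argv[2])/1000
def T(v):
    th,ex,dy,yw=v;M=np.eye(4);M[:3,:3]=RB@R.from_euler('z',yw).as_matrix()@R.from_euler('y',-th).as_matrix()
    E=toW([-.028+ex,dy,0]);M[:3,3]=E-M[:3,:3]@np.array([-.028,0,0]);return M
K={"bracket_top":(0,0,.17),"bracket_edge":(-.028,0,0),"bracket":(0,0,0)}
pts=[]
for n in("top","scene"):
    f=grab_frame(n);v0=[np.radians(th0),ex0,0,0]
    for k,p in K.items():
        e=proj(f,tf(T(v0),[p]))[0]
        c=[(np.linalg.norm(a["point"]-e),a) for a in tip_of(k,f) if np.linalg.norm(a["point"]-e)<15]
        if c: a=min(c,key=lambda q:q[0])[1];pts.append((f,p,np.array(a["point"]),a["p"],n+k))
reg=lambda v:[(v[2])/.004,(v[3])/.05]
fun=lambda v:np.concatenate([w*(proj(f,tf(T(v),[p]))[0]-q) for f,p,q,w,_ in pts]+[reg(v)])
s=least_squares(fun,[np.radians(th0),ex0,0,0],loss="soft_l1")
print("fit th",np.degrees(s.x[0]).round(1),"ex mm",(s.x[1]*1e3).round(1),"dy",(s.x[2]*1e3).round(1),"yaw",np.degrees(s.x[3]).round(1))
for (f,p,q,w,n) in pts: print(" ",n,round(w,2),(proj(f,tf(T(s.x),[p]))[0]-q).round(1))
E
python3 fitp.py 27 0
```

```text
7.0 tip [-0.0663 -0.003   0.1456] F [ 0.5181 -0.1206  0.3062] 3.5623463121893124e-05 q [-1.3062  1.0294  0.6435  2.0346  0.9075  1.2581 -1.1171]
axes in B
 [[ 0.0013  0.9995  0.033 ]
 [-0.0356  0.0331 -0.9988]
 [-0.9994  0.0001  0.0356]]
fit th 28.9 ex mm -1.6 dy 1.1 yaw -3.8
  topbracket_top 0.94 [ 1.5 -0.3]
  topbracket_edge 0.93 [-1.2  2.4]
  topbracket 0.79 [ 1.5 -1.3]
  scenebracket_top 0.75 [-0.4 -0.6]
  scenebracket_edge 0.97 [1.2 0.1]
  scenebracket 0.69 [0.3 0.5]
```

Past balance and resting on the fingers at about 29°. Joint 4 is climbing, so I fit a quick kinematic model from the logged poses to check that the remaining path is reachable.

```bash
cat > kin.py <<'E'
import numpy as np, itertools
from scipy.optimize import least_squares
from scipy.spatial.transform import Rotation as R
data=[([-1.2111,.4778,.0223,1.5565,-.0115,1.1093,-.0831],[.3041,.6021,.3029],[-.728,-3.0558,.0029]),
([-1.2904,.9126,.546,1.7671,.7043,1.3563,-.878],[.5348,.2519,.197],[1.093,1.573,-.844]),
([-1.198,1.0786,.6537,1.8064,.8443,1.3617,-.9544],[.5816,.1404,.1955],[.975,1.302,-1.01]),
([-1.2327,1.0544,.6492,1.8854,.8384,1.3481,-.9979],[.5498,.1299,.1969],[.975,1.301,-1.011]),
([-1.3062,1.0294,.6435,2.0346,.9075,1.2581,-1.1171],[.5122,.1161,.193],[.898,1.338,-.93])]
def fk(q,p,sg):
    h,a,ax,b,bx,c,cx,o1,o7=p
    z=lambda t:R.from_euler('z',t);y=lambda t:R.from_euler('y',t)
    M=z(sg[0]*q[0]+o1);P=np.array([0,0,h])
    M=M*y(q[1]);P=P+M.apply([ax,0,a]);M=M*z(sg[1]*q[2])*y(q[3]);P=P+M.apply([bx,0,b])
    M=M*z(sg[2]*q[4])*y(q[5]);P=P+M.apply([cx,0,c]);M=M*z(sg[3]*q[6]+o7);return P,M
def res(p,sg):
    out=[]
    for q,x,rv in data:
        P,M=fk(q,p,sg);out+=[*(P-x)*5,*(M.inv()*R.from_rotvec(rv)).as_rotvec()]
    return np.array(out)
if __name__=="__main__":
    best=[]
    for sg in itertools.product((1,-1),repeat=4):
        for o1 in(2.31,-.11):
          for o7 in(0,1.57,3.14,-1.57):
            s=least_squares(res,[.35,.4,0,.4,0,.25,0,o1,o7],args=(sg,),loss="soft_l1",max_nfev=60);best.append((s.cost,sg,s.x))
    best.sort(key=lambda b:b[0])
    for b in best[:3]:print(b[0],b[1],b[2].round(3))
    print(np.abs(res(best[0][2],best[0][1])).max())
    np.save("kin.npy",np.r_[best[0][2],best[0][1]])
E
python3 kin.py
```

```text
0.014660340035249853 (-1, -1, -1, -1) [ 0.234  0.6   -0.054  0.504 -0.026  0.286  0.015 -0.064  1.556]
0.014660340035249853 (-1, -1, -1, -1) [ 0.234  0.6   -0.054  0.504 -0.026  0.286  0.015 -0.064 -4.727]
0.014660340035250963 (-1, -1, -1, -1) [ 0.234  0.6   -0.054  0.504 -0.026  0.286  0.015 -0.064  1.556]
0.08218147749178673
```

```bash
python3 - <<'E'
import re
s=open('kin.py').read()
s=s.replace("h,a,ax,b,bx,c,cx,o1,o7=p","h,a,ax,b,bx,c,cx,o1,o7,ay,by,cy,o2,o3,o4,o5,o6,bz=p")
s=s.replace("y(q[1])","y(q[1]+o2)").replace("z(sg[1]*q[2])*y(q[3])","z(sg[1]*q[2]+o3)*y(q[3]+o4)").replace("z(sg[2]*q[4])*y(q[5])","z(sg[2]*q[4]+o5)*y(q[5]+o6)")
s=s.replace("[ax,0,a]","[ax,ay,a]").replace("[bx,0,b]","[bx,by,b]").replace("[cx,0,c]","[cx,cy,c]")
s=s.replace("[.35,.4,0,.4,0,.25,0,o1,o7]","[.234,.6,-.05,.5,-.026,.286,.015,-.06,1.556]+[0]*9").replace("itertools.product((1,-1),repeat=4)","[(-1,)*4]")
s=s.replace("for o1 in(2.31,-.11)","for o1 in(0,)").replace("for o7 in(0,1.57,3.14,-1.57)","for o7 in(0,)")
s=s.replace("return np.array(out)","return np.r_[out,np.array(p[9:])*.02]").replace("max_nfev=60","max_nfev=2000")
open('kin.py','w').write(s)
E
python3 kin.py
```

```text
5.25046453647704e-07 (-1, -1, -1, -1) [ 2.870e-01  5.420e-01  0.000e+00  4.730e-01  1.000e-03  2.550e-01
  0.000e+00 -1.000e-03  1.571e+00 -3.000e-02 -3.100e-02 -0.000e+00
 -0.000e+00  1.000e-03 -1.000e-03 -1.000e-03  1.000e-03  0.000e+00]
0.0006288315701032604
```

The model fits to under 1 mrad. Next I search reachable support poses along the rest of the descent.

```bash
cat > ik.py <<'E'
from kin import *
from h import *
K=np.load("kin.npy");p,sg=K[:-4],K[-4:]
lo=np.array([-2.96,-.34,-1.41,.24,-1.37,.17,-2.96])+.03;hi=np.array([2.96,2.1,1.46,2.44,4.51,1.92,2.96])-.03
def ik(tip,Rt,q0):
    X=toW(tip)-Rt.apply([0,0,.073])
    def f(q):
        P_,M=fk(q,p,sg);return np.r_[(P_-X)*20,(M.inv()*Rt).as_rotvec()*5,(q-q0)*.02]
    s=least_squares(f,np.clip(q0,lo+1e-3,hi-1e-3),bounds=(lo,hi));P_,M=fk(s.x,p,sg)
    return s.x,np.linalg.norm(P_-X)*1e3,np.degrees((M.inv()*Rt).magnitude())
E
python3 - <<'E'
from ik import *
D=np.radians;q0=np.array(data[-1][0])
np.set_printoptions(precision=2,suppress=True)
for l in(.148,.135):
 for yw in(2,-10,-20):
  for ee in(0,18):
   q=q0
   print(l,yw,ee,end=": ")
   for th in(40,50,60,70,80,90):
    e=ee if th==90 else (ee*.5 if th>=70 else -2)
    q,ep,er=ik(P(th,l,1,.0 if th<70 else .008,D(e)),ori(D(e),yawoff=D(yw)),q)
    print(f"{th}:{ep:.1f}/{er:.1f}",end=" ")
   print(q)
E
```

```text
0.148 2 0: 40:0.0/0.0 50:0.0/0.0 60:0.0/0.0 70:0.0/0.0 80:0.0/0.0 90:0.0/0.0 [-1.38  1.17  0.49  2.18  0.78  1.14 -1.37]
0.148 2 18: 40:0.0/0.0 50:0.0/0.0 60:0.0/0.0 70:0.0/0.0 80:0.0/0.0 90:0.0/0.0 [-1.33  0.92  0.49  2.27  0.82  0.97 -1.28]
0.148 -10 0: 40:0.0/0.0 50:0.0/0.0 60:0.0/0.0 70:0.0/0.0 80:0.0/0.0 90:0.0/0.0 [-1.28  1.17  0.51  2.05  0.63  1.26 -1.22]
0.148 -10 18: 40:0.0/0.0 50:0.0/0.0 60:0.0/0.0 70:0.0/0.0 80:0.0/0.0 90:0.0/0.0 [-1.24  0.93  0.5   2.14  0.64  1.09 -1.16]
0.148 -20 0: 40:0.0/0.0 50:0.0/0.0 60:0.0/0.0 70:0.0/0.0 80:0.0/0.0 90:0.0/0.0 [-1.2   1.18  0.52  1.95  0.53  1.37 -1.13]
0.148 -20 18: 40:0.0/0.0 50:0.0/0.0 60:0.0/0.0 70:0.0/0.0 80:0.0/0.0 90:0.0/0.0 [-1.16  0.95  0.51  2.03  0.51  1.2  -1.09]
0.135 2 0: 40:0.0/0.0 50:0.0/0.0 60:0.0/0.0 70:0.0/0.0 80:0.0/0.0 90:0.0/0.0 [-1.36  1.17  0.5   2.16  0.79  1.15 -1.35]
0.135 2 18: 40:0.0/0.0 50:0.0/0.0 60:0.0/0.0 70:0.0/0.0 80:0.0/0.0 90:0.0/0.0 [-1.31  0.92  0.5   2.24  0.82  0.98 -1.26]
0.135 -10 0: 40:0.0/0.0 50:0.0/0.0 60:0.0/0.0 70:0.0/0.0 80:0.0/0.0 90:0.0/0.0 [-1.27  1.17  0.51  2.02  0.64  1.27 -1.2 ]
0.135 -10 18: 40:0.0/0.0 50:0.0/0.0 60:0.0/0.0 70:0.0/0.0 80:0.0/0.0 90:0.0/0.0 [-1.22  0.94  0.5   2.11  0.64  1.1  -1.14]
0.135 -20 0: 40:0.0/0.0 50:0.0/0.0 60:0.0/0.0 70:0.0/0.0 80:0.0/0.0 90:0.0/0.0 [-1.19  1.18  0.52  1.92  0.54  1.39 -1.12]
0.135 -20 18: 40:0.0/0.0 50:0.0/0.0 60:0.0/0.0 70:0.0/0.0 80:0.0/0.0 90:0.0/0.0 [-1.15  0.96  0.51  2.    0.52  1.21 -1.07]
```

Everything is reachable with yaw 2° and l≈0.148. I continue lowering.

```bash
python3 plan.py 0 31,148,1,-3,-2,2,0 35,148,1,-3,-2,2,0 39,148,1,-3,-2,2,0 43,148,1,-3,-2,2,0 47,148,1,-3,-2,2,0
```

```text
31.0 [-0.076  -0.003   0.1438] [0.0035, -0.0209, -0.0008, -0.0004, 0.0001, -0.0001, 1]
35.0 [-0.086  -0.003   0.1401] [0.011, -0.0408, -0.0017, -0.0004, 0.0001, -0.0001, 1]
39.0 [-0.0956 -0.003   0.1357] [0.0197, -0.0601, -0.0026, -0.0004, 0.0001, -0.0001, 1]
43.0 [-0.1049 -0.003   0.1307] [0.0297, -0.0786, -0.0036, -0.0004, 0.0001, -0.0001, 1]
47.0 [-0.1137 -0.003   0.1251] [0.0407, -0.0962, -0.0045, -0.0004, 0.0001, -0.0001, 1]
```

step_arm(commands=[[0.0018, -0.0105, -0.0004, 0, 0, 0, 1], [0.0035, -0.0205, -0.0008, 0, 0, 0, 1], [0.007, -0.0305, -0.0012, 0, 0, 0, 1], [0.011, -0.0408, -0.0017, 0, 0, 0, 1], [0.0153, -0.0505, -0.0022, 0, 0, 0, 1], [0.0197, -0.06, -0.0026, 0, 0, 0, 1], [0.0247, -0.0695, -0.0031, 0, 0, 0, 1], [0.0297, -0.0786, -0.0036, 0, 0, 0, 1], [0.035, -0.0875, -0.004, 0, 0, 0, 1], [0.0407, -0.096, -0.0045, 0, 0, 0, 1]])

```text
clock: 8.65
tcp_pos: [0.4674, 0.0994, 0.1724]
orientation: [0.899, 1.338, -0.931]
contact_force: [-0.1, 0.1, -0.5]
grip_width: 0.0
```

```bash
python3 st.py; python3 fitp.py 46 0; python3 look.py v8 47 0;python3 plan.py 0 51,148,1,-3,-2,2,0 55,148,1,-3,-2,2,0 59,148,1,-3,-2,2,0 63,148,1,-3,-2,2,0
```

```text
8.65 tip [-0.1141 -0.003   0.125 ] F [-0.1311  0.1398 -0.4907] 1.0457939145826544e-06 q [-1.3435  1.0483  0.6085  2.1249  0.8769  1.2265 -1.2077]
axes in B
 [[ 0.0017  0.9995  0.0321]
 [-0.0355  0.0321 -0.9989]
 [-0.9994  0.0005  0.0355]]
fit th 48.6 ex mm -5.8 dy -1.3 yaw -0.3
  topbracket_top 0.69 [0.6 0.1]
  topbracket_edge 0.61 [0.3 2.2]
  topbracket 0.79 [-0.9 -1.4]
  scenebracket_top 0.74 [0.9 1.2]
  scenebracket_edge 0.57 [-1.8 -3. ]
  scenebracket 0.58 [ 0.6 -0.2]
51.0 [-0.122 -0.003  0.119] [0.0122, -0.0171, -0.001, -0.0005, 0.0001, -0.0001, 1]
55.0 [-0.1299 -0.003   0.1125] [0.0253, -0.0329, -0.002, -0.0005, 0.0001, -0.0001, 1]
59.0 [-0.1373 -0.003   0.1055] [0.0393, -0.0476, -0.003, -0.0005, 0.0001, -0.0001, 1]
63.0 [-0.1442 -0.003   0.098 ] [0.0541, -0.0613, -0.0039, -0.0005, 0.0001, -0.0001, 1]
```

View pics/v8.png

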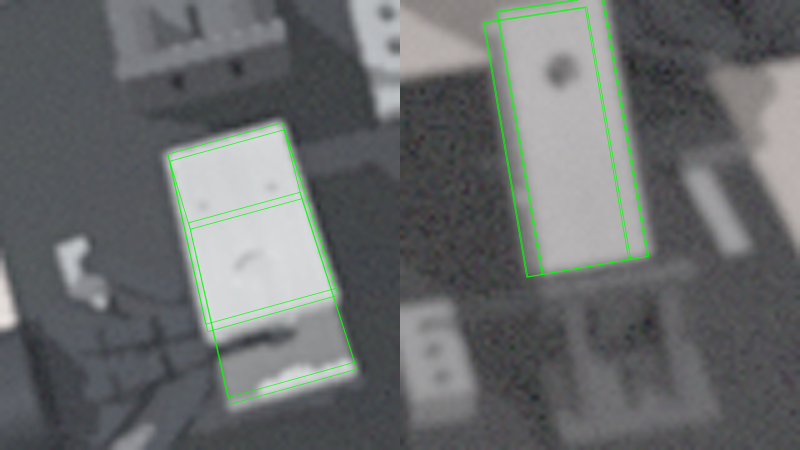

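Bracket at about 48°, base edge still in place and square; the fingers sit under the upper cheek near its end. I continue to 63°.

step_arm(commands=[[0.006, -0.0085, -0.0005, 0, 0, 0, 1], [0.0122, -0.0171, -0.001, 0, 0, 0, 1], [0.0187, -0.025, -0.0015, 0, 0, 0, 1], [0.0253, -0.0329, -0.002, 0, 0, 0, 1], [0.0323, -0.0403, -0.0025, 0, 0, 0, 1], [0.0393, -0.0476, -0.003, 0, 0, 0, 1], [0.0443, -0.0522, -0.0033, 0, 0, 0, 1], [0.0493, -0.0569, -0.0036, 0, 0, 0, 1], [0.0541, -0.0613, -0.0039, 0, 0, 0, 1], [0.0541, -0.0613, -0.0039, 0, 0, 0, 1]])

```text
clock: 10.4
tcp_pos: [0.4389, 0.0889, 0.1453]
orientation: [0.899, 1.338, -0.931]
contact_force: [-1.6, -0.7, -1.0]
grip_width: 0.0001
```

```bash
python3 st.py; python3 fitp.py 63 0; for e in 3 8 12; do python3 plan.py 0 67,148,1,3,$e,2,0 71,148,1,5,$e,2,0 75,148,1,8,$e,2,0;done
```

```text
10.4 tip [-0.1445 -0.003   0.0979] F [-1.6002 -0.6882 -0.9519] 8.966083041035882e-05 q [-1.3599  1.0937  0.5677  2.1684  0.8453  1.1943 -1.2814]
axes in B
 [[ 0.0016  0.9995  0.0322]
 [-0.0354  0.0322 -0.9989]
 [-0.9994  0.0004  0.0355]]
fit th 68.2 ex mm 2.4 dy -0.0 yaw -0.3
  topbracket_top 0.86 [ 0.1 -0.4]
  topbracket_edge 0.81 [-0.4  1.4]
  topbracket 0.69 [ 0.3 -3. ]
  scenebracket_top 0.75 [0.3 1.2]
  scenebracket_edge 0.7 [ 2.9 -0.8]
  scenebracket 0.81 [-2.4 -1.4]
67.0 [-0.1505  0.003   0.0902] [0.0025, -0.0124, -0.0124, -0.0004, 0.014, -0.0002, 1]
71.0 [-0.1563  0.005   0.0821] [0.0186, -0.0239, -0.0173, -0.0004, 0.014, -0.0002, 1]
75.0 [-0.1615  0.008   0.0737] [0.0352, -0.0341, -0.0242, -0.0004, 0.014, -0.0002, 1]
67.0 [-0.1505  0.003   0.0901] [-0.01, -0.0125, -0.0107, -0.0004, 0.0278, -0.0002, 1]
71.0 [-0.1563  0.005   0.082 ] [0.0061, -0.0239, -0.0157, -0.0004, 0.0278, -0.0002, 1]
75.0 [-0.1615  0.008   0.0736] [0.0228, -0.0342, -0.0226, -0.0004, 0.0278, -0.0002, 1]
67.0 [-0.1506  0.003   0.09  ] [-0.0197, -0.0126, -0.0086, -0.0004, 0.039, -0.0002, 1]
71.0 [-0.1563  0.005   0.0819] [-0.0036, -0.024, -0.0135, -0.0004, 0.039, -0.0002, 1]
75.0 [-0.1615  0.008   0.0735] [0.013, -0.0342, -0.0205, -0.0004, 0.039, -0.0002, 1]
```

```bash
python3 plan.py 0 66,148,1,-3,-2,2,0 69,148,1,0,-1,2,0 72,148,1,2,0,2,0 75,148,1,4,2,2,1 78,148,1,6,4,2,2
```

```text
66.0 [-0.1489 -0.003   0.0922] [0.0117, -0.0098, -0.0007, -0.0004, 0.0001, -0.0001, 1]
69.0 [-0.1534  0.      0.0862] [0.0209, -0.0186, -0.0074, -0.0004, 0.0028, -0.0001, 1]
72.0 [-0.1576  0.002   0.08  ] [0.0306, -0.0268, -0.012, -0.0004, 0.0056, -0.0001, 1]
75.0 [-0.1617  0.004   0.0727] [0.0399, -0.0349, -0.0165, -0.0004, 0.0112, -0.0002, 1]
78.0 [-0.1654  0.006   0.0652] [0.0497, -0.0422, -0.0208, -0.0004, 0.0167, -0.0002, 1]
```

step_arm(commands=[[0.006, -0.005, -0.0003, 0, 0, 0, 1], [0.0117, -0.0098, -0.0007, 0, 0, 0, 1], [0.0163, -0.014, -0.004, 0, 0.0014, 0, 1], [0.0209, -0.0186, -0.0074, 0, 0.0028, 0, 1], [0.0258, -0.0227, -0.0097, 0, 0.0042, 0, 1], [0.0306, -0.0268, -0.012, 0, 0.0056, 0, 1], [0.0353, -0.0309, -0.0142, 0, 0.0084, 0, 1], [0.0399, -0.0349, -0.0165, 0, 0.0112, 0, 1], [0.0448, -0.0386, -0.0187, 0, 0.014, 0, 1], [0.0497, -0.0422, -0.0208, 0, 0.0167, 0, 1]])

```text
clock: 12.05
tcp_pos: [0.4161, 0.0901, 0.12]
orientation: [0.96, 1.428, -0.892]
contact_force: [0.6, -0.2, -2.2]
grip_width: -0.0001
```

```bash
python3 st.py; python3 fitp.py 79 0; python3 look.py v9 79; python3 plan.py 0 80,148,1,7,5,2,3 82,148,1,8,6,2,3 85,148,1,8,7,2,4 88,148,1,8,8,2,4 90,148,1,8,8,2,4 90,148,1,8,8,2,7
```

```text
12.05 tip [-0.1654  0.0062  0.0648] F [ 0.607  -0.2243 -2.2326] -7.989574438979077e-05 q [-1.3644  1.0645  0.5167  2.2017  0.8101  1.1238 -1.3118]
axes in B
 [[-0.0012  0.9995  0.0328]
 [ 0.0715  0.0328 -0.9969]
 [-0.9974  0.0011 -0.0715]]
fit th 75.3 ex mm -0.9 dy 0.5 yaw -4.2
  topbracket_top 0.95 [1.1 0.4]
  topbracket_edge 0.68 [-1.2 -0.5]
  topbracket 0.75 [ 0.4 -6. ]
  scenebracket_top 0.7 [ 0.9 -0.8]
  scenebracket_edge 0.59 [-3.8 -2. ]
  scenebracket 0.89 [ 1.3 -0. ]
80.0 [-0.1677  0.007   0.0598] [0.0083, -0.0046, -0.0014, -0.0004, 0.0028, -0.0002, 1]
82.0 [-0.1697  0.008   0.0553] [0.0149, -0.0084, -0.0029, -0.0004, 0.0056, -0.0002, 1]
85.0 [-0.1724  0.008   0.0475] [0.028, -0.0139, -0.0018, -0.0004, 0.0084, -0.0002, 1]
88.0 [-0.1747  0.008   0.0405] [0.0392, -0.0184, -0.0009, -0.0004, 0.0112, -0.0002, 1]
90.0 [-0.176   0.008   0.0359] [0.0485, -0.0211, -0.0003, -0.0004, 0.0112, -0.0002, 1]
90.0 [-0.176   0.008   0.0329] [0.0545, -0.0211, 0.0001, -0.0004, 0.0112, -0.0002, 1]
```

View pics/v9.png

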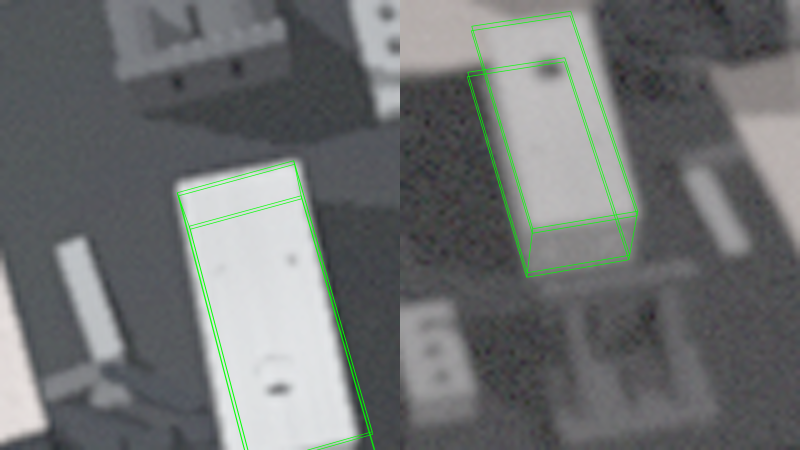

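Bracket at about 77°, yawed roughly 4° (its free end towards the tool), which squaring against the plate will fix. I lower it the rest of the way.

step_arm(commands=[[0.0042, -0.0023, -0.0007, 0, 0.0014, 0, 1], [0.0083, -0.0046, -0.0014, 0, 0.0028, 0, 1], [0.0116, -0.0065, -0.002, 0, 0.0042, 0, 1], [0.0149, -0.0084, -0.0025, 0, 0.0056, 0, 1], [0.0214, -0.0112, -0.0022, 0, 0.007, 0, 1], [0.028, -0.0139, -0.0018, 0, 0.0084, 0, 1], [0.0336, -0.016, -0.0014, 0, 0.0098, 0, 1], [0.0392, -0.0184, -0.0009, 0, 0.0112, 0, 1], [0.044, -0.0198, -0.0005, 0, 0.0112, 0, 1], [0.0485, -0.0211, -0.0003, 0, 0.0112, 0, 1]])

```text
clock: 13.8
tcp_pos: [0.4056, 0.0875, 0.0959]
orientation: [0.999, 1.486, -0.867]
contact_force: [-0.0, -0.1, -1.9]
grip_width: 0.0003
```

```bash
python3 st.py; python3 fitp.py 88 0; python3 plan.py 0 90,148,1,8,9,2,7 90,148,1,8,10,2,9 90,148,1,80,10,2,9
```

```text
13.8 tip [-0.1762  0.008   0.0357] F [-0.0184 -0.1071 -1.9152] 0.00033906093800609887 q [-1.3544  1.0677  0.4838  2.2164  0.7966  1.0614 -1.3409]
axes in B
 [[-0.0036  0.9995  0.0321]
 [ 0.1394  0.0323 -0.9897]
 [-0.9902  0.0009 -0.1394]]
fit th 91.9 ex mm -2.0 dy 0.8 yaw -4.5
  topbracket_top 0.89 [-0.  -1.6]
  topbracket_edge 0.92 [0.2 0.9]
  topbracket 0.94 [ 0.4 -0.3]
  scenebracket_top 0.67 [-0.4  0.8]
  scenebracket_edge 0.9 [ 0.2 -3.8]
  scenebracket 0.6 [ 1.5 -0. ]
90.0 [-0.176   0.008   0.0329] [0.0036, -0.0002, 0.0009, -0.0004, 0.0027, -0.0002, 1]
90.0 [-0.176   0.008   0.0308] [0.0051, -0.0002, 0.0015, -0.0004, 0.0055, -0.0002, 1]
90.0 [-0.176   0.08    0.0308] [0.0252, 0.0045, -0.141, -0.0004, 0.0055, -0.0002, 1]
```

```bash
python3 - <<'E'
from h import *
from bench import *
D=np.radians;o=readout.get_obs()
for tip,e in (((-.176,.008,.032),11),((-.176,.008,.029),14),((-.176,.008,.0285),14.0)):print(row(o,tip,ori(D(e),yawoff=D(2))))
E
```

```text
[0.0002, -0.0001, 0.0013, -0.0004, 0.0083, -0.0002, 1]
[-0.0014, -0.0001, 0.0027, -0.0004, 0.0166, -0.0003, 1]
[-0.0005, -0.0001, 0.0029, -0.0004, 0.0166, -0.0003, 1]
```

step_arm(commands=[[0.0001, 0, 0.0006, 0, 0.004, 0, 1], [0.0002, 0, 0.0013, 0, 0.0083, 0, 1], [-0.0006, 0, 0.002, 0, 0.0125, 0, 1], [-0.0014, 0, 0.0027, 0, 0.0166, 0, 1], [-0.0014, 0, 0.0027, 0, 0.0166, 0, 1], [-0.0014, 0, 0.0027, 0, 0.0166, 0, 1], [-0.0014, 0, 0.0027, 0, 0.0166, 0, 1], [-0.0014, 0, 0.0027, 0, 0.0166, 0, 1], [-0.0014, 0, 0.0027, 0, 0.0166, 0, 1], [-0.0014, 0, 0.0027, 0, 0.0166, 0, 1]])

```text
clock: 15.45
tcp_pos: [0.4062, 0.0862, 0.0966]
orientation: [1.058, 1.574, -0.825]
contact_force: [0.9, 0.6, 0.9]
grip_width: 0.0002
```

```bash
python3 st.py; python3 fitp.py 90 0; python3 look.py v10 90 -2
```

```text
15.45 tip [-0.1761  0.008   0.029 ] F [0.9453 0.5701 0.8902] 0.00021310571484397468 q [-1.3321  0.9969  0.479   2.24    0.8087  0.9992 -1.3211]
axes in B
 [[-0.0068  0.9995  0.0316]
 [ 0.2416  0.0323 -0.9698]
 [-0.9704  0.001  -0.2417]]
fit th 93.6 ex mm -2.1 dy -1.2 yaw -5.9
  topbracket_top 0.85 [0.7 2.6]
  topbracket_edge 0.93 [-2.8 -0. ]
  topbracket 0.72 [-0.2 -3.3]
  scenebracket_top 0.64 [0. 0.]
  scenebracket_edge 0.84 [ 0.8 -1. ]
  scenebracket 0.8 [-4.5  2. ]
```

View pics/v10.png

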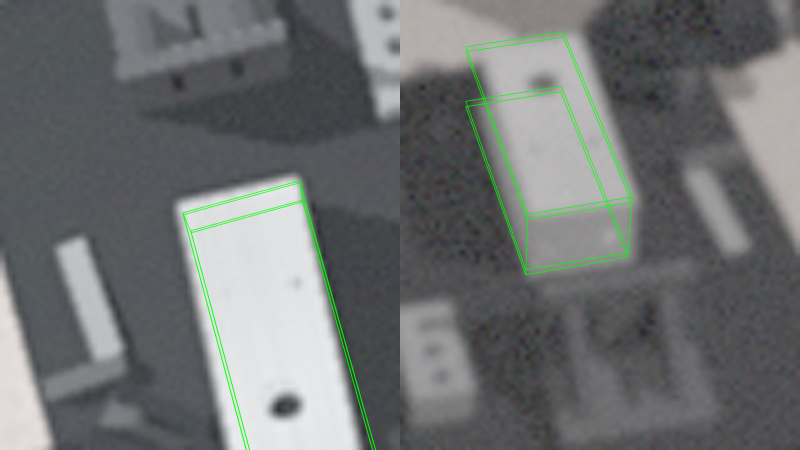

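It lies flat and the fingers are unloaded (wrist force about 1 N), with the bracket about 5° off in yaw. Next I refine the angle-plate pose from its now visible face, and plan the push: tool vertical, jaws half open across the free end for two contacts.

```bash
cat >> h.py <<'E'
def oriV(tau,sgn,yawoff=0):
    z=np.array([-np.sin(tau),0,-np.cos(tau)]);y=np.array([0,sgn,0.]);x=np.cross(y,z)
    return R.from_matrix(RB@R.from_euler('z',yawoff).as_matrix()@np.c_[x,y,z])
E
python3 - <<'E'
from ik import *
from bench import *
np.set_printoptions(precision=3,suppress=True)
D=np.radians;t=grab_frame("top");o=readout.get_obs()
cv=lambda x,y:(x/5+186-.4,y/5+145-.4)
for nm,a,b,z in(("faceTop",(120,80),(285,38),.125),("faceBot",(128,118),(290,75),.05)):
    A,B=toB(atz(t,cv(*a),z)),toB(atz(t,cv(*b),z));d=B-A
    print(nm,A,B,"len",np.linalg.norm(d),"yaw rel",np.degrees(np.arctan2(d[0],-d[1])))
# bracket lying, upper cheek top edge corners (z=.106) in crop
A,B=toB(atz(t,cv(177,203),.106)),toB(atz(t,cv(299,177),.106));d=B-A;print("br base edge",A,B,np.linalg.norm(d),np.degrees(np.arctan2(d[0],-d[1])))
C=toB(atz(t,cv(225,448),.106));print("left side yaw",np.degrees(np.arctan2(C[1]-A[1],-(C[0]-A[0]))))
for s in("angle_plate","bracket","bracket_top","bracket_edge"):
    print(s,[(toB(atz(t,a["point"],.05)).round(3),round(a["p"],2)) for a in tip_of(s,t)])
q0=o["joints"]
for sg in(1,-1):
  for tau in(0,10,20):
    q=q0
    for tip in((-.25,.02,.12),(-.225,.01,.02),(-.14,.01,.02)):
        q,ep,er=ik(tip,oriV(D(tau),sg,0),q);print(sg,tau,tip,round(ep,1),round(er,1),q)
E
```

```text
faceTop [0.051 0.049 0.075] [ 0.049 -0.049  0.075] len 0.09809128976432396 yaw rel -0.8398244186064378
faceBot [0.05  0.054 0.   ] [ 0.049 -0.049  0.   ] len 0.10308778354043065 yaw rel -0.2919379075166639
br base edge [-0.024  0.037  0.056] [-0.028 -0.035  0.056] 0.07208017162655983 -3.369776542948641
left side yaw 3.7994681532054866
angle_plate [(array([ 0.059, -0.   ,  0.   ]), 0.76)]
bracket [(array([-0.041, -0.306,  0.   ]), 0.92), (array([-0.026,  0.002,  0.   ]), 0.82)]
bracket_top [(array([-0.201,  0.012,  0.   ]), 0.98), (array([-0.004, -0.358,  0.   ]), 0.57), (array([-0.052,  0.111,  0.   ]), 0.48)]
bracket_edge [(array([-0.055, -0.294,  0.   ]), 0.84), (array([-0.197, -0.48 ,  0.   ]), 0.57)]
1 0 (-0.25, 0.02, 0.12) 0.0 0.0 [-1.04  -0.013  0.874  2.355  0.014  0.795  1.751]
1 0 (-0.225, 0.01, 0.02) 0.0 0.0 [-0.676  0.32   0.586  2.377 -0.354  0.523  2.123]
1 0 (-0.14, 0.01, 0.02) 0.0 0.0 [-0.659  0.431  0.552  2.2   -0.395  0.605  2.108]
1 10 (-0.25, 0.02, 0.12) 0.0 0.0 [-0.612  0.131  0.436  2.237 -0.029  0.958  1.771]
1 10 (-0.225, 0.01, 0.02) 0.0 0.0 [-0.503  0.375  0.
[... 434 characters left out ...]
.009  0.794 -1.389]
-1 0 (-0.225, 0.01, 0.02) 0.0 0.0 [-0.65   0.314  0.554  2.375 -0.332  0.52  -1.043]
-1 0 (-0.14, 0.01, 0.02) 0.0 0.0 [-0.635  0.425  0.522  2.199 -0.371  0.601 -1.057]
-1 10 (-0.25, 0.02, 0.12) 0.0 0.0 [-0.898  0.15   0.762  2.251 -0.08   0.954 -1.296]
-1 10 (-0.225, 0.01, 0.02) 0.0 0.0 [-0.692  0.415  0.599  2.264 -0.286  0.722 -1.096]
-1 10 (-0.14, 0.01, 0.02) 0.0 0.0 [-0.669  0.521  0.569  2.08  -0.324  0.814 -1.107]
-1 20 (-0.25, 0.02, 0.12) 0.0 0.0 [-0.829  0.29   0.712  2.153 -0.115  1.111 -1.252]
-1 20 (-0.225, 0.01, 0.02) 0.0 0.0 [-0.689  0.521  0.597  2.153 -0.253  0.909 -1.13 ]
-1 20 (-0.14, 0.01, 0.02) 0.0 0.0 [-0.663  0.621  0.571  1.96  -0.286  1.012 -1.143]
```

```bash
python3 - <<'E'
from h import *
from bench import *
D=np.radians;o=readout.get_obs();Rt=R.from_rotvec(o["orientation"])
print(row(o,(-.22,.12,.15),Rt))
E
```

```text
[-0.1801, -0.0802, -0.2785, 0.0, 0.0, 0.0, 1]
```

step_arm(commands=[[0, 0, -0.03, 0, 0, 0, 1], [0, 0, -0.06, 0, 0, 0, 1], [0, 0, -0.09, 0, 0, 0, 1], [0, 0, -0.12, 0, 0, 0, 1], [0, 0, -0.15, 0, 0, 0, 1], [-0.02, -0.01, -0.18, 0, 0, 0, 1], [-0.07, -0.03, -0.21, 0, 0, 0, 1], [-0.12, -0.05, -0.24, 0, 0, 0, 1], [-0.16, -0.07, -0.26, 0, 0, 0, 1], [-0.18, -0.08, -0.2785, 0, 0, 0, 1]])

```text
clock: 17.45
tcp_pos: [0.3254, 0.1758, 0.2188]
orientation: [1.059, 1.574, -0.825]
contact_force: [0.4, 0.3, -0.6]
grip_width: 0.0001
```

```bash
python3 st.py; python3 fitp.py 90 2; python3 - <<'E'
from h import *
from bench import *
D=np.radians;o=readout.get_obs()
for sg in(1,-1):print(row(o,(-.25,.01,.11),oriV(D(10),sg,D(-.6)),.3))
E
```

```text
17.45 tip [-0.2207  0.1202  0.1511] F [ 0.3633  0.2658 -0.5954] 0.00011132731532902059 q [-1.5471  0.6809  0.4522  2.2293  0.6404  1.3602 -1.1688]
axes in B
 [[-0.0065  0.9995  0.0311]
 [ 0.2424  0.0317 -0.9697]
 [-0.9702  0.0012 -0.2425]]
fit th 89.5 ex mm 2.2 dy 2.2 yaw -4.3
  topbracket_top 0.94 [0.2 0.3]
  topbracket_edge 0.95 [ 0.7 -0.7]
  topbracket 0.42 [-2.7  0. ]
  scenebracket_top 0.61 [-0.6 -0.2]
  scenebracket_edge 0.77 [-0.6 -0.8]
  scenebracket 0.61 [3.3 0.9]
[-0.1153, -0.0419, 0.3426, -0.1434, 0.1874, -0.2207, 0.3]
[-0.1153, -0.0419, 0.3426, 0.1833, 0.1403, 0.1962, 0.3]
```

step_arm(commands=[[-0.011, -0.004, 0.034, 0.0183, 0.014, 0.0196, 0.3], [-0.023, -0.008, 0.068, 0.0367, 0.0281, 0.0392, 0.3], [-0.034, -0.013, 0.103, 0.055, 0.0421, 0.0589, 0.3], [-0.046, -0.017, 0.137, 0.0733, 0.0561, 0.0785, 0.3], [-0.058, -0.021, 0.171, 0.0917, 0.0702, 0.0981, 0.3], [-0.069, -0.025, 0.205, 0.11, 0.0842, 0.1177, 0.3], [-0.081, -0.029, 0.24, 0.1283, 0.0982, 0.1373, 0.3], [-0.092, -0.034, 0.274, 0.1466, 0.1122, 0.157, 0.3], [-0.104, -0.038, 0.308, 0.165, 0.1263, 0.1766, 0.3], [-0.1153, -0.0419, 0.3426, 0.1833, 0.1403, 0.1962, 0.3]])

```text
clock: 19.1
tcp_pos: [0.3753, 0.0001, 0.232]
orientation: [3.035, 0.553, -0.278]
contact_force: [-0.1, 0.8, 0.5]
grip_width: 0.0298
```

```bash
python3 st.py; python3 - <<'E'
from h import *
from bench import *
D=np.radians;o=readout.get_obs()
for tip in((-.25,.008,.06),(-.24,.008,.025),(-.22,.008,.025),(-.18,.006,.025),(-.155,.004,.025)):print(tip,row(o,tip,oriV(D(10),-1,D(-.6)),.3))
E
```

```text
19.1 tip [-0.2508  0.0079  0.1102] F [-0.1117  0.7796  0.4683] 0.029829823658839367 q [-0.8987  0.1911  0.7979  2.2533 -0.0971  0.933  -1.2436]
axes in B
 [[ 0.983   0.0053 -0.1836]
 [ 0.0032 -0.9999 -0.012 ]
 [-0.1837  0.0112 -0.9829]]
(-0.25, 0.008, 0.06) [0.0185, 0.0008, 0.0985, 0.0022, 0.0016, 0.0022, 0.3]
(-0.24, 0.008, 0.025) [0.051, 0.0001, 0.1636, 0.0022, 0.0016, 0.0022, 0.3]
(-0.22, 0.008, 0.025) [0.0904, 0.0003, 0.1563, 0.0022, 0.0016, 0.0022, 0.3]
(-0.18, 0.006, 0.025) [0.169, 0.0047, 0.1417, 0.0022, 0.0016, 0.0022, 0.3]
(-0.155, 0.004, 0.025) [0.2181, 0.009, 0.1325, 0.0022, 0.0016, 0.0022, 0.3]
```

step_arm(commands=[[0.009, 0.0004, 0.049, 0.001, 0.0008, 0.001, 0.3], [0.0185, 0.0008, 0.0985, 0.0022, 0.0016, 0.0022, 0.3], [0.033, 0.0004, 0.135, 0.0022, 0.0016, 0.0022, 0.3], [0.048, 0.0001, 0.1642, 0.0022, 0.0016, 0.0022, 0.3], [0.064, 0.0002, 0.161, 0.0022, 0.0016, 0.0022, 0.3], [0.078, 0.0002, 0.1585, 0.0022, 0.0016, 0.0022, 0.3], [0.0904, 0.0003, 0.1563, 0.0022, 0.0016, 0.0022, 0.3], [0.102, 0.001, 0.154, 0.0022, 0.0016, 0.0022, 0.3], [0.115, 0.0017, 0.1517, 0.0022, 0.0016, 0.0022, 0.3], [0.128, 0.0024, 0.1493, 0.0022, 0.0016, 0.0022, 0.3]])

```text
clock: 20.35
tcp_pos: [0.42, 0.0144, 0.1469]
orientation: [3.054, 0.53, -0.276]
contact_force: [-8.6, -3.7, 10.0]
grip_width: 0.0302
```

```bash
python3 st.py; python3 fitp.py 90 12; python3 - <<'E'
from h import *
from bench import *
D=np.radians;o=readout.get_obs()
for tip in((-.18,.005,.025),(-.16,.003,.025),(-.15,.002,.025),(-.14,.001,.025)):print(tip,row(o,tip,oriV(D(10),-1,D(-.6)),.3))
E
```

```text
20.35 tip [-0.2035  0.0069  0.0251] F [-8.5882 -3.6657  9.9972] 0.030167394586530706 q [-0.7383  0.4556  0.6687  2.214  -0.3386  0.7704 -1.055 ]
axes in B
 [[ 0.9838 -0.0122 -0.179 ]
 [-0.0118 -0.9999  0.0032]
 [-0.179  -0.001  -0.9839]]
fit th 88.8 ex mm 16.2 dy 2.3 yaw -0.6
  scenebracket_top 0.57 [-0.2  0.3]
  scenebracket_edge 0.55 [-2.1 -3.5]
  scenebracket 0.67 [0.2 2.1]
(-0.18, 0.005, 0.025) [0.0433, 0.0031, -0.0077, -0.0001, 0.0004, -0.0002, 0.3]
(-0.16, 0.003, 0.025) [0.0827, 0.0066, -0.0148, -0.0001, 0.0004, -0.0002, 0.3]
(-0.15, 0.002, 0.025) [0.1025, 0.0084, -0.0183, -0.0001, 0.0004, -0.0002, 0.3]
(-0.14, 0.001, 0.025) [0.1222, 0.0102, -0.0218, -0.0001, 0.0004, -0.0002, 0.3]
```

There is an unexpected 10 N upward force on the tool, so I look before going on.

```bash
python3 - <<'E'
from h import *
from bench import *
np.set_printoptions(precision=3,suppress=True)
o=readout.get_obs();Rt=R.from_rotvec(o["orientation"]);print(o["clock"],o["contact_force"]@RB,o["moment"]@RB,o["qvel"])
F=o["contact_force"];M=o["moment"]
print("line of action rel TCP (if moment at TCP), B:", (np.cross(F,M)/(F@F))@RB, "tcp",toB(o["tcp_pos"]),"F dir",(F/np.linalg.norm(F))@RB, "M.F",M@F/np.linalg.norm(F))
out=[]
for n,c in(("top",(222,215)),("scene",(285,210))):
    f=grab_frame(n);im,_=crop(f,c,(40,45),10);out.append(cv2.resize(np.clip((im/255.)**.6*255,0,255).astype(np.uint8),(400,450)))
cv2.imwrite("pics/v11.png",np.hstack(out))
o=readout.get_obs();print(o["contact_force"]@RB)
E
```

```text
20.75 [-4.713 -0.819  4.574] [-0.293  0.993 -0.127] [-0.    -0.002  0.003 -0.001  0.001  0.     0.001]
line of action rel TCP (if moment at TCP), B: [-0.101 -0.044 -0.112] tcp [-0.189  0.007  0.097] F dir [-0.712 -0.124  0.691] M.F -0.002047593482390606
[-5.056 -1.502  4.327]
```

View pics/v11.png

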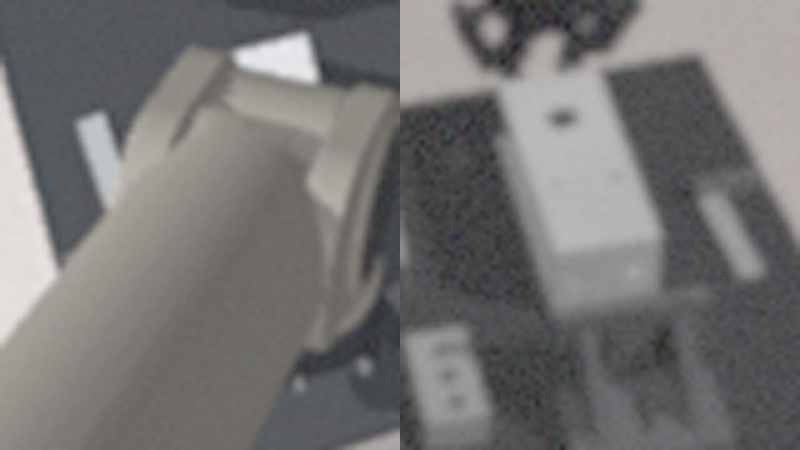

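The fingers bear on the end of the upper cheek, and the bracket is square with them. The downward load is friction locked in during the descent, so I raise the tool 3 mm to release it and then push.

step_arm(commands=[[-0.006, 0, -0.004, 0, 0, 0, 0.3], [-0.002, 0, -0.006, 0, 0, 0, 0.3], [0.009, 0.001, -0.008, 0, 0, 0, 0.3], [0.02, 0.002, -0.01, 0, 0, 0, 0.3], [0.032, 0.003, -0.012, 0, 0, 0, 0.3], [0.044, 0.004, -0.0142, 0, 0, 0, 0.3], [0.056, 0.005, -0.0164, 0, 0, 0, 0.3], [0.068, 0.006, -0.0186, 0, 0, 0, 0.3], [0.08, 0.007, -0.0208, 0, 0, 0, 0.3], [0.092, 0.008, -0.023, 0, 0, 0, 0.3]])

```text
clock: 22.1
tcp_pos: [0.4658, 0.0267, 0.15]
orientation: [3.054, 0.531, -0.277]
contact_force: [-6.1, -1.1, 6.4]
grip_width: 0.0298
```

```bash
python3 st.py; python3 fitp.py 90 57; python3 - <<'E'
from h import *
from bench import *
np.set_printoptions(precision=2,suppress=True)
D=np.radians;o=readout.get_obs();print("F in B",o["contact_force"]@RB)
z=tipB(o)[2]
for x in(-.145,-.140,-.1365,-.133):print(x,row(o,(x,.002,z),oriV(D(10),-1,D(-.6)),.3))
E
```

```text
22.1 tip [-0.1564  0.0025  0.0282] F [-6.1243 -1.1333  6.3743] 0.029803030421434756 q [-0.7165  0.5123  0.654   2.1071 -0.3566  0.8302 -1.0567]
axes in B
 [[ 0.9836 -0.0118 -0.1798]
 [-0.0114 -0.9999  0.0035]
 [-0.1798 -0.0014 -0.9837]]
fit th 89.6 ex mm 62.9 dy -0.1 yaw -0.8
  scenebracket_top 0.84 [-0.2 -0.1]
  scenebracket_edge 0.61 [-0.5  1.2]
  scenebracket 0.57 [ 1.2 -1.2]
F in B [-3.29  0.16  2.81]
-0.145 [0.0195, 0.0005, -0.0036, -0.0001, 0.0004, -0.0002, 0.3]
-0.14 [0.0294, 0.0003, -0.0053, -0.0001, 0.0004, -0.0002, 0.3]
-0.1365 [0.0363, 0.0003, -0.0066, -0.0001, 0.0004, -0.0002, 0.3]
-0.133 [0.0432, 0.0002, -0.0078, -0.0001, 0.0004, -0.0002, 0.3]
```

step_arm(commands=[[0.004, 0, -0.001, 0, 0, 0, 0.3], [0.008, 0, -0.002, 0, 0, 0, 0.3], [0.011, 0.0003, -0.0025, 0, 0, 0, 0.3], [0.014, 0.0003, -0.003, 0, 0, 0, 0.3], [0.017, 0.0003, -0.0033, 0, 0, 0, 0.3], [0.019, 0.0003, -0.0036, 0, 0, 0, 0.3], [0.021, 0.0003, -0.004, 0, 0, 0, 0.3], [0.0225, 0.0003, -0.0043, 0, 0, 0, 0.3], [0.024, 0.0003, -0.0045, 0, 0, 0, 0.3], [0.0255, 0.0003, -0.0047, 0, 0, 0, 0.3]])

```text
clock: 23.75
tcp_pos: [0.479, 0.0312, 0.1501]
orientation: [3.054, 0.531, -0.272]
contact_force: [-3.6, -1.2, 2.1]
grip_width: 0.0299
```

```bash
cat > s2.py <<'E'
from h import *
from bench import *
np.set_printoptions(precision=2,suppress=True)
o=readout.get_obs();print(o["clock"],"tip",tipB(o)*1e3,"F in B",o["contact_force"]@RB)
E
python3 s2.py; python3 fitp.py 90 75;python3 s2.py
```

```text
23.75 tip [-142.29    2.08   28.29] F in B [-3.76  0.11  2.13]
fit th 90.9 ex mm 65.6 dy -0.1 yaw -1.2
  scenebracket_top 0.85 [-0.2 -0. ]
  scenebracket 0.83 [ 0.3 -0. ]
24.15 tip [-142.16    2.07   28.3 ] F in B [-3.95 -0.62  1.84]
```

step_arm(commands=[[0.001, 0, -0.0002, 0, 0, 0, 0.3], [0.002, 0, -0.0004, 0, 0, 0, 0.3], [0.003, 0, -0.0006, 0, 0, 0, 0.3], [0.004, 0, -0.0008, 0, 0, 0, 0.3], [0.005, 0, -0.0009, 0, 0, 0, 0.3], [0.006, 0, -0.0011, 0, 0, 0, 0.3], [0.007, 0, -0.0013, 0, 0, 0, 0.3], [0.008, 0, -0.0014, 0, 0, 0, 0.3], [0.009, 0, -0.0016, 0, 0, 0, 0.3], [0.009, 0, -0.0016, 0, 0, 0, 0.3]])

```text
clock: 25.4
tcp_pos: [0.4834, 0.0328, 0.1502]
orientation: [3.054, 0.531, -0.271]
contact_force: [-2.6, -1.6, 1.6]
grip_width: 0.0299
```

```bash
python3 s2.py
```

```text
25.4 tip [-137.54    1.99   28.3 ] F in B [-2.95 -0.6   1.61]
```

Still sliding freely, so I continue.

step_arm(commands=[[0.001, 0, -0.0002, 0, 0, 0, 0.3], [0.002, 0, -0.0004, 0, 0, 0, 0.3], [0.003, 0, -0.0006, 0, 0, 0, 0.3], [0.004, 0, -0.0008, 0, 0, 0, 0.3], [0.005, 0, -0.0009, 0, 0, 0, 0.3], [0.006, 0, -0.0011, 0, 0, 0, 0.3], [0.007, 0, -0.0013, 0, 0, 0, 0.3], [0.008, 0, -0.0014, 0, 0, 0, 0.3], [0.008, 0, -0.0014, 0, 0, 0, 0.3], [0.008, 0, -0.0014, 0, 0, 0, 0.3]])

```text
clock: 26.65
tcp_pos: [0.4846, 0.0331, 0.15]
orientation: [3.054, 0.529, -0.281]
contact_force: [-11.7, -3.5, 10.5]
grip_width: 0.0298
```

```bash
python3 s2.py
```

```text
26.65 tip [-136.74    2.07   28.21] F in B [-12.14   0.78  10.52]
```

Firm contact: the tool stalled at the predicted place with 12 N. I back off, then clear upwards.

step_arm(commands=[[-0.003, 0, 0.0, 0, 0, 0, 0.3], [-0.01, 0, 0.001, 0, 0, 0, 0.3], [-0.03, 0, 0.004, 0, 0, 0, 0.3], [-0.06, 0, 0.008, 0, 0, 0, 0.3], [-0.08, 0, -0.04, 0, 0, 0, 0.3], [-0.09, 0, -0.1, 0, 0, 0, 0.3], [-0.1, 0.05, -0.2, 0, 0, 0, 0.3], [-0.1, 0.02, -0.28, 0, 0, 0, 0.3], [-0.1, -0.05, -0.34, 0, 0, 0, 0.3], [-0.1, -0.15, -0.38, 0, 0, 0, 0.3]])

```text
clock: 27.9
tcp_pos: [0.4455, 0.098, 0.3473]
orientation: [3.056, 0.525, -0.278]
contact_force: [0.8, 1.6, 0.7]
grip_width: 0.0299
```

```bash
python3 s2.py; python3 fitp.py 90 77; python3 - <<'E'
from h import *
from bench import *
out=[]
M=np.eye(4);M[:3,:3]=RB@R.from_euler('z',np.radians(-.6)).as_matrix()@R.from_euler('y',-np.pi/2).as_matrix();E=toW([.050,0,0]);M[:3,3]=E-M[:3,:3]@np.array([-.028,0,0])
for n,c in(("top",(226,180)),("scene",(290,220))):
    f=grab_frame(n);im,o=crop(f,c,(32,36),12);im=np.clip((im/255.)**.6*255,0,255).astype(np.uint8).copy()
    draw(im,f,M,bseg(),12,o,(0,255,0));out.append(cv2.resize(im,(400,450)))
cv2.imwrite("pics/v12.png",np.hstack(out))
E
```

```text
27.9 tip [-150.65   76.61  225.51] F in B [1.32 1.2  0.73]
fit th 87.4 ex mm 70.8 dy 1.1 yaw -2.0
  topbracket_top 0.92 [0.3 0.3]
  topbracket_edge 0.75 [-0.8  1.2]
  topbracket 0.87 [ 1.9 -2.3]
  scenebracket 0.57 [2.5 0.1]
```

View pics/v12.png

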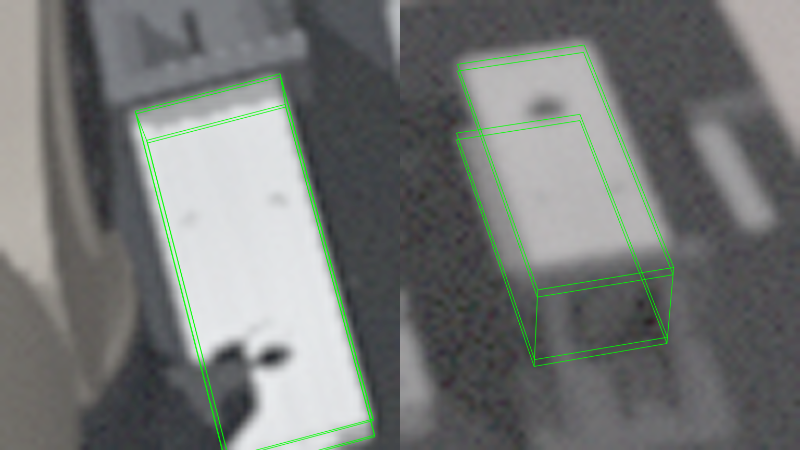

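The picture shows the bracket's base edge (135,110)-(280,75) parallel to and touching the plate, with a shadow strip along it. The outline matches the predicted flush pose within about 2 px. One numeric check of its yaw and position, then I hand in.

```bash
python3 - <<'E'
from h import *
from bench import *
np.set_printoptions(precision=4,suppress=True)
t=grab_frame("top");g=cv2.cvtColor(t["img"],cv2.COLOR_RGB2GRAY).astype(float)
M=np.eye(4)
def side(sy):
    pts=[]
    for x in np.linspace(.035,-.105,25):
        ys=np.linspace(sy*.035-.014,sy*.035+.014,57)
        px=proj(t,[toW([x,y,.056]) for y in ys]).astype(np.float32)
        v=cv2.remap(g.astype(np.float32),px[:,0].copy(),px[:,1].copy(),cv2.INTER_LINEAR).ravel()
        d=np.gradient(cv2.GaussianBlur(v.reshape(-1,1),(1,9),0).ravel())*-sy;i=d.argmax()
        if d[i]>2: pts.append((x,ys[i]))
    pts=np.array(pts);k=np.polyfit(pts[:,0],pts[:,1],1)
    for _ in range(3):
        r_=np.abs(np.polyval(k,pts[:,0])-pts[:,1]);pts=pts[r_<max(.0015,np.median(r_)*2)];k=np.polyfit(pts[:,0],pts[:,1],1)
    return np.degrees(np.arctan(k[0])),np.polyval(k,.05),len(pts)
print("right",side(-1),"left",side(1))
o=readout.get_obs();print(o["clock"],o["contact_force"],o["qvel"])
for n in("square","scriber","gauge_block"):print(n,[(toB(atz(t,a["extent"][:2],.06))[:2].round(3),round(a["p"],2)) for a in search_frame(n,t)][:2])
E
```

```text
right (np.float64(-0.6686302816827782), np.float64(-0.03401197802197803), 25) left (np.float64(-0.3594740793335641), np.float64(0.03820387628735705), 18)
28.45 [ 0.5559  0.5242 -0.4475] [-0.0051  0.0006 -0.0032 -0.0041 -0.0009 -0.0006 -0.0018]
square []
scriber [(array([-0.127, -0.123]), 0.55)]
gauge_block [(array([ 0.04 , -0.119]), 0.63), (array([ 0.088, -0.002]), 0.51)]
```

Bracket yaw is -0.5° against -0.6° measured for the plate, centred within 2 mm. Handing in.

```bash
python3 -c "
from bench import r
print(r.hand_in())"
```

```text
the job is handed in; nothing more can be done
None
```

The bracket lies on its side with its base against the angle plate, and I handed the job in at about 28.5 s of the 54 s allowed. The hand-in gave no verdict.

**What I did:** I put the closed fingertips through the gap from the left, as a nearly level bar. They pushed the -x cheek past the balance point, then carried the +x cheek down to flat. After that, two half-open fingertips on the free end pushed the bracket about 76 mm, until it stalled against the plate.

**Last checks:**
- **Contact:** The tool stalled within 1 mm of the predicted position, at about 12 N along the push and 16 N in total. That is under the 30 N limit.
- **Squareness:** The bracket's long sides measured about -0.5° and the plate face about -0.6° (both from its starting yaw), so they agree well within the limit.
- **Position:** The bracket is centred about 2 mm from the face's middle. The final top picture matches the flush outline to about 2 px.
- **Robot clear:** The wrist force was below 1 N afterwards.

**What disagreed or was not confirmed:**
- **Keypoint fit:** The network-based fit put the base about 5–7 mm short of flush and the tilt at 87.4°, with a 2° yaw. It is noisy by a few millimetres and degrees, so I trusted the measured contact and the edge fit.
- **Push force:** The push showed an unexplained downward load of up to 10 N on the bracket, probably finger friction. It did no visible harm.
- **Bystanders:** The scriber and drilled block were found about where they started. The networks did not report the square in the last picture, and I did not check the caliper, bottle, hammer or mug again. No contact with any of them showed in the readings.

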